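# Return the blue kit tools to their foam tray

### The arm

A 7-joint arm with a two-finger parallel gripper is mounted at the origin on the work surface. World frame = base frame: x ahead of the robot, y to its left, z up, the work surface at z = 0. Lengths are in m, angles in rad, forces in N, time in s.
With the tool pointing down it reaches from about 0.425 to 1.025 m from the base axis. Payload 9.4 kg.
Tool frame: the origin (TCP) lies between the finger pads; the fingertips stand ahead of it and the grasp point (between the pads) lies 6 mm ahead of it (r.finger_overhang is the z of the fingertips in the tool frame, in m); z points along the fingers, y is the line along which they close (so a half turn about z gives the same grasp; the last joint's range is limited). The gripper opens to 85 mm and grips with 20 to 120 N. Pads are 22 mm wide; open, the fingers measure 114 mm over their backs; the gripper's body (76 mm by 85 mm) begins 54 mm behind the grasp point. The pads swing forward as they close: fully open they stand 13 mm farther back than shut.
Start: joints at [-1.291, 0.599, -0.003, 1.599, 0.002, 0.943, -0.08], TCP at [0.253, 0.679, 0.256] pointing down, gripper open.
Joint ranges: [-2.57, 2.57], [-0.35, 1.97], [-1.29, 1.29], [0.11, 2.56], [-1.05, 4.19], [0.11, 1.86], [-2.63, 2.63]. Speed limits (rad/s): [2.22, 2.22, 3.01, 3.01, 3.14, 3.14, 3.14].

### API

Orientations are given as a 3x3 rotation matrix whose columns are the frame's x, y, z axes.
In Python, from cell import r gives the robot as it stands.
- The arm moves only by the tool play_rows, never from a script. Its argument "commands" is a list of rows, each a list of 3 entries, a list of its own where there are three numbers: the shift along the tool's x, y, z in units of 30 mm (1.0 is 30 mm), then the turn, a rotation vector about the tool's x, y, z in units of 6 degrees (1.0 is 6 degrees), then the finger opening in mm, from 0 to 85.4. In form: [[[tx, ty, tz], [ax, ay, az], jaw], ...]. A call has 1 to 12 rows; each row is the pose to reach, as a shift and turn from the pose commanded when the call began, along the tool's axes at that moment; what a row does not reach only later rows make up. A row lasts 1/12 s, in which the tool goes at most 41.7 mm and 7.16 degrees, less where a joint would pass 70% of its speed; a pose out of reach is approached as far as the arm can. A call with a gripper value outside its range is refused whole. The fingers move at their own pace and stop on an object; "squeeze" is the grip in N (left out, the last holds). Time passes only in rows, so rows that repeat a pose let the fingers close. It gives the time, the measured TCP pose, the force, the opening and the grip force at its end, in the units of the state.
- r.observe(): the state, without advancing time (a new reading comes with each control period).
- r.camera(name): name is "side" or "top" or "wrist"; returns a dict with "color" (420x560x3 uint8, red, green, blue), "range_z" (420x560 float32, m along the optical axis (not along the pixel's ray), 0 where there is no reading), "fovy" (degrees; the focal length in pixels is half the picture's height over the tangent of half this angle, whatever the lens; pixels are square), "cx", "cy" (the principal point, pixels), "R" (3x3) and "t" (3): a world point X has camera coordinates R X + t. Camera axes: x right, y down, z forward; pixel columns grow to the right and rows downward; lengths in m; the calibration is good to about 2 mm. A picture is of the moment at which its call begins.
- r.job_done(): hands the job in; it is judged then, once.
Trained networks look in the newest picture that a camera, given by its name, has taken for a name from the list of things; names that differ only in an ending like _2 or _b are one class to them, and where a whole thing is asked for, a point or a joint stands for the part that bears it (a point fixed in the world has none). Each returns a list of dicts, best first, with "p" (0 to 1); they miss things now and then, are a little off and sometimes report something else, mostly with a low value. They report only what shows in the picture. A call takes as long as a camera call. They do not tell look-alikes from the thing itself.
- r.regions_of(camera, query): "pixels" (420x560 bool, what is visible of it) and "extent" ([centre column, centre row, width, height] in pixels, round what is visible of it).
- r.tip_of(camera, query): "position" ([column, row] in pixels: a listed point, or the origin of a listed thing).
The state is a dict: "clock": time; "qpos": joint angles; "qd": joint speeds; "effort": joint torques, N m; "tool_pos": TCP position; "ee_rot": TCP orientation; "contact_force": force on the tool from outside, world axes, zero at the start; "moment": the same for the moment, N m; "finger_gap": finger opening in m; "gripper_force": force on a finger pad.
Only numpy, scipy, OpenCV 4.12 (cv2) and the standard library are available. Lean on these libraries where they do the work, as an engineer would, in place of code of your own. Each camera call takes 0.05 s, during which the arm holds its last target. There are 200 camera calls.

### The job

Put the four blue tools of this kit (adjustable wrench, pliers, stubby screwdriver and tape measure) back into the foam tray, each laid flat on the floor of the cut-out that has its own shape, set down and not dropped. The red pliers and the red screwdriver belong to another kit: leave them where they lie.

Things in the scene. Friction and masses are not known exactly. Their poses are not given: they have to be found in the camera images.
- wrench: Small adjustable wrench, blue sleeve, steel head, lying flat. Handle end at x = -55 mm, jaws at +62 mm. Sleeve 16 mm wide (y), 9 mm thick, from x = -55 to +13 mm; head 33 mm wide, 12 mm thick. 0.07 kg. Origin: on the underside, below the sleeve, where to grip across y; x points to the jaws, z up.
- pliers: Closed pliers with two blue handles, rigid, lying flat, 14 mm high. Handle ends at x = -60 mm, nose at +63 mm. 44 mm wide (y) over the parallel flat-sided handles from x = -60 to +18 mm; joint 22 mm wide at x = 34 mm. 0.10 kg. Origin: on the underside, midway between the handles, where to grip across y over both; x points to the nose, z up.
- driver: Stubby screwdriver with a fat blue eight-sided handle, lying on its side. Handle 28 mm across and 28 mm high, from x = -43 to +14 mm; thin steel shaft, tip at x = +55 mm. 0.06 kg. Origin: on the handle's axis, 14 mm above what it lies on, where to grip across y; x points to the tip.
- tape: Pocket tape measure, blue case with black bumpers and a grey disc on top, lying flat. 62 mm (x) by 62 mm (y), 29 mm high, small steel hook on the +x side. 0.13 kg. Origin: centre of the underside; z up. Grip it across y.
- red_pliers: The same pliers as pliers (size, origin, axes) but with red handles. A look-alike from another kit: stays where it lies.
- red_driver: The same stubby screwdriver as driver (size, origin, axes) but with a red handle. A look-alike from another kit: stays where it lies.
- wrench_foam: Fixed dark foam block, 140 (x) by 100 mm (y), in a low tray. Cut-out 8 mm deep: a straight slot widening for the wrench's head to +x, 4 to 9 mm larger all round, tool shadow printed on it. Origin: on its yellow floor, mid-block; z up; foam top at z = 8 mm, tray rim 10 mm. Finger notch across y: 34 (x) by 72 mm at the origin. Seated tool: same origin and axes.
- pliers_foam: Fixed dark foam block, 140 (x) by 100 mm (y), in a low tray. Cut-out 8 mm deep: wide for the pliers' handles, stepping narrower for the nose to +x, 4 to 9 mm larger all round, tool shadow printed on it. Origin: on its yellow floor, mid-block; z up; foam top at z = 8 mm, tray rim 10 mm. Finger notch across y: 34 (x) by 86 mm at the origin. Seated tool: same origin and axes.
- driver_foam: Fixed dark foam block, 140 (x) by 100 mm (y), in a low tray. Cut-out 8 mm deep: wide for the screwdriver's handle, narrow for its shaft to +x, 4 to 9 mm larger all round, tool shadow printed on it. Origin: on its yellow floor, mid-block; z up; foam top at z = 8 mm, tray rim 10 mm. Finger notch across y: x = -26 to +8 mm, 72 mm wide. Seated driver: same x axis, origin at z = 14 mm.
- tape_foam: Fixed dark foam block, 140 (x) by 100 mm (y), in a low tray. Cut-out 8 mm deep: a square for the tape measure, 4 to 9 mm larger all round, tool shadow printed on it. Origin: on its yellow floor, mid-block; z up; foam top at z = 8 mm, tray rim 10 mm. Finger notch across y: 30 (x) by 88 mm at the origin. Seated tape: same origin, sides parallel, any way round.
Things that resemble listed ones, but are neither listed nor needed, are in the scene too. Leave any black or white look-alike of the driver alone.

How it is judged:
By the outcome, as a careful person would: the job done as asked, in the order asked, and still so for the second after the job is handed in, with the robot touching nothing.
It also fails if it takes over 102 s, if anything falls off the work surface, if the arm or the gripper's body presses on something with over 40 N, if the wrist force passes 120 N, or if a joint passes its speed limit or range.

## Working session

There is one attempt and no reset: what is moved stays moved. The work goes in short steps, Python scripts to look and compute and a tool call to move; the robot and the scene stay as the last step left them, time stands still between calls to the robot, and variables do not carry over. Pictures are saved under pics/ and viewed, at most 14 in all, crops included, and the job is handed in when it is done.

Besides the shell and the picture viewer there is one more tool, called after "Request:" by a JSON object that holds its "api" and its "payload". play_rows: Moves the arm, as the interface text tells. Its arguments: {"type":"object","properties":{"commands":{"type":"array"},"squeeze":{"type":"number"}},"required":["commands"]}

```bash
ls; mkdir -p pics
python3 - <<'E'
from cell import r
import cv2,numpy as np
s=r.observe();print({k:np.round(v,3).tolist() for k,v in s.items()}, r.finger_overhang)
for c in ['top','side']:
    d=r.camera(c);cv2.imwrite(f'pics/{c}0.png',d['color'][:,:,::-1]);np.savez(f'{c}0.npz',**d)
    print(c,d['fovy'],d['cx'],d['cy'],np.round(d['R'],3).tolist(),np.round(d['t'],3))
E
```

```text
pics
{'clock': 0.0, 'qpos': [-1.291, 0.6, -0.003, 1.6, 0.002, 0.943, -0.08], 'qd': [0.001, 0.0, -0.002, 0.001, 0.002, -0.001, 0.001], 'effort': [0.0, -77.645, 1.565, -25.802, 0.012, 0.009, -0.0], 'tool_pos': [0.253, 0.679, 0.255], 'ee_rot': [[-0.937, 0.349, -0.0], [0.349, 0.937, -0.002], [-0.0, -0.002, -1.0]], 'contact_force': [-0.377, 0.142, 0.591], 'moment': [-0.051, 0.036, 0.014], 'gripper_force': 0.0, 'finger_gap': 0.085} 0.025
top 49.10531520916886 274.61099548865155 217.7898454227402 [[-0.016, -1.0, 0.009], [-0.986, 0.014, -0.167], [0.167, -0.012, -0.986]] [-0.059  0.455  1.205]
side 47.964520680185075 282.6214909813945 208.27762386751508 [[0.994, -0.105, 0.009], [-0.075, -0.764, -0.641], [0.075, 0.637, -0.767]] [-0.484  0.004  1.163]
```

View pics/top0.png

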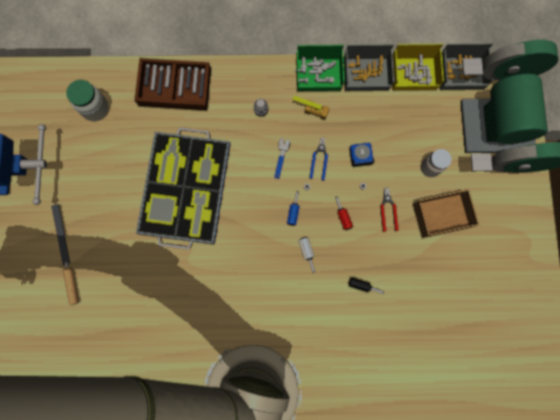

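View pics/side0.png

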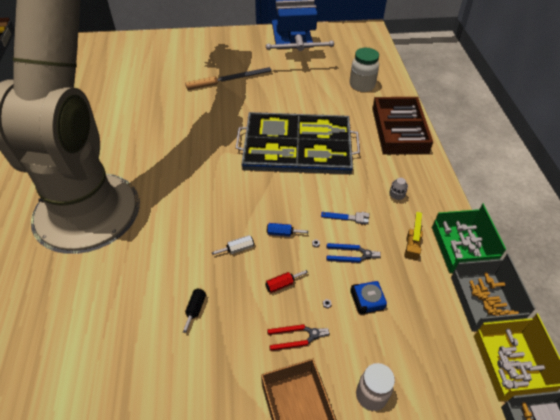

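```bash
cat > h.py <<'E'
import numpy as np,cv2
from cell import r
def f(d): return d['color'].shape[0]/2/np.tan(np.radians(float(d['fovy']))/2)
def toworld(d,uv,z):
    """pixel(s) -> world on plane z"""
    uv=np.atleast_2d(uv).astype(float);F=f(d)
    ray=np.c_[(uv[:,0]-d['cx'])/F,(uv[:,1]-d['cy'])/F,np.ones(len(uv))]@d['R']
    c=-d['R'].T@d['t']
    return c+ray*((z-c[2])/ray[:,2])[:,None]
def cloud(d):
    F=f(d);z=d['range_z'];v,u=np.mgrid[:420,:560]
    P=np.stack([(u-d['cx'])/F*z,(v-d['cy'])/F*z,z],-1)
    P=(P-d['t'])@d['R'];P[z<=0]=np.nan
    return P
E
python3 - <<'E'
from h import *
for c in ['top','side']:
    d=r.camera(c);P=cloud(d)
    for q in ['wrench','pliers','driver','tape','wrench_foam','pliers_foam','driver_foam','tape_foam']:
        for o in r.regions_of(c,q):
            if o['p']<.2: continue
            m=o['pixels'];col=np.median(d['color'][m],0);p=P[m];
            print(c,q,round(o['p'],2),np.round(o['extent']).astype(int),'rgb',col,'xyz',np.round(np.nanmedian(p,0),3),'zmax',np.round(np.nanpercentile(p[:,2],95),3))
        for o in r.tip_of(c,q):
            if o['p']>.2: print('   tip',round(o['p'],2),np.round(o['position']),np.round(toworld(d,o['position'],0.01)[0],3))
E
```

```text
top wrench 0.65 [283 159  16  38] rgb [120. 116. 132.] xyz [ 0.645 -0.087  0.01 ] zmax 0.015
   tip 0.85 [282. 159.] [ 0.628 -0.091  0.01 ]
top pliers 0.55 [318 160  20  46] rgb [ 85.  89. 113.] xyz [ 0.624 -0.201  0.014] zmax 0.018
   tip 0.79 [320. 164.] [ 0.612 -0.196  0.01 ]
top driver 0.59 [308 252  13  34] rgb [145.5 143.  132.5] xyz [ 0.367 -0.152  0.026] zmax 0.031
top driver 0.57 [367 286  31  14] rgb [35. 34. 32.] xyz [ 0.271 -0.294  0.026] zmax 0.032
top driver 0.55 [293 210  11  34] rgb [ 32.   70.5 113. ] xyz [ 0.469 -0.117  0.026] zmax 0.032
   tip 0.82 [297. 213.] [ 0.472 -0.129  0.01 ]
   tip 0.78 [306. 250.] [ 0.368 -0.151  0.01 ]
   tip 0.55 [364. 290.] [ 0.259 -0.306  0.01 ]
   tip 0.49 [172. 158.] [0.634 0.221 0.01 ]
top tape 0.7 [361 152  26  24] rgb [ 64.  80. 108.] xyz [ 0.633 -0.311  0.028] zmax 0.032
top tape 0.62 [170 160  46  58] rgb [103. 106.  35.] xyz [0.626 0.225 0.021] zmax 0.029
   tip 0.67 [359. 155.] [ 0.635 -0.308  0.01 ]
top wrench_foam 0.95 [199 213  46  52] rgb [66.5 68.5 34. ] xyz [0.471 0.147 0.023] zmax 0.029
   tip 0.92 [197. 216.] [0.467 0.
[... 1477 characters left out ...]
26] zmax 0.029
   tip 0.68 [366. 296.] [ 0.632 -0.311  0.01 ]
side wrench_foam 0.93 [270 151  57  24] rgb [52. 51. 22.] xyz [0.47  0.152 0.022] zmax 0.026
   tip 0.84 [270. 153.] [0.467 0.149 0.01 ]
side pliers_foam 0.74 [324 128  52  24] rgb [77. 75. 28.] xyz [0.625 0.23  0.02 ] zmax 0.026
   tip 0.69 [326. 129.] [0.636 0.234 0.01 ]
side driver_foam 0.8 [324 152  55  27] rgb [36. 35. 21.] xyz [0.61  0.129 0.022] zmax 0.026
   tip 0.96 [321. 151.] [0.606 0.144 0.01 ]
side tape_foam 0.92 [272 126  48  28] rgb [51. 49. 28.] xyz [0.486 0.248 0.022] zmax 0.026
side tape_foam 0.67 [353 252  58  20] rgb [48. 66. 92.] xyz [ 0.623 -0.202  0.011] zmax 0.014
   tip 0.79 [272. 128.] [0.483 0.253 0.01 ]
```

Top picture: tray at (185,188) with four cut-outs; blue wrench (283,159), blue pliers (319,160), blue driver (293,212), tape (361,153); red driver (344,212), red pliers (389,210), white driver (308,255), black driver (366,286). The side view agrees, and shows the tray at (300,142). The blue ones are the kit's.

```bash
cat >> h.py <<'E'
def plan(*targets, s=None):
    """rows for targets (pos, yaw deg) from the present (commanded~measured) pose; tool down"""
    from scipy.spatial.transform import Rotation as Ro
    s=s or r.observe();R=np.array(s['ee_rot']);p=np.array(s['tool_pos'])
    for q,psi in targets:
        c,n=np.cos(np.radians(psi)),np.sin(np.radians(psi))
        T=np.array([[c,n,0],[n,-c,0],[0,0,-1.]])
        print('shift',np.round(R.T@(np.array(q)-p)/.03,2).tolist(),'turn',np.round(np.degrees(Ro.from_matrix(R.T@T).as_rotvec())/6,2).tolist(),'->',np.round(q,3),psi)
E
python3 - <<'E'
from h import *
d=r.camera('wrist');s=r.observe()
R=np.array(s['ee_rot']);p=np.array(s['tool_pos'])
c=-d['R'].T@d['t'];print('cam in tool',R.T@(c-p),'axes in tool',np.round(d['R']@R,3).tolist(),d['fovy'])
plan(((.5,.2,.36),150),((.58,-.16,.40),90))
E
```

```text
cam in tool [ 0.0679872   0.00039543 -0.11828255] axes in tool [[-0.001, 1.0, -0.001], [-0.964, -0.001, -0.268], [-0.268, 0.001, 0.964]] 67.53518007426403
shift [-13.29, -12.1, -3.46] turn [0.0, 0.0, 1.59] -> [0.5  0.2  0.36] 150
shift [-19.98, -22.41, -4.79] turn [0.0, 0.0, 11.59] -> [ 0.58 -0.16  0.4 ] 90
```

Request:
{"api": "play_rows", "payload": {"commands": [[[-1.2, -1.1, -1], [0, 0, 0.5], 85], [[-2.4, -2.2, -2], [0, 0, 1], 85], [[-3.4, -3.1, -3], [0, 0, 1.6], 85], [[-4.4, -4, -3.5], [0, 0, 1.6], 85], [[-5.4, -5, -3.5], [0, 0, 1.6], 85], [[-6.4, -5.9, -3.5], [0, 0, 1.6], 85], [[-7.4, -6.8, -3.5], [0, 0, 1.6], 85], [[-8.4, -7.7, -3.5], [0, 0, 1.6], 85], [[-9.4, -8.6, -3.5], [0, 0, 1.6], 85], [[-10.4, -9.5, -3.5], [0, 0, 1.6], 85], [[-11.4, -10.4, -3.5], [0, 0, 1.6], 85], [[-12.4, -11.3, -3.5], [0, 0, 1.6], 85]]}}

```text
clock: 2.85
tool_pos: [0.4705, 0.2557, 0.3617]
ee_rot: [[-0.866, 0.501, 0.001], [0.501, 0.866, 0.001], [-0.0, 0.001, -1.0]]
contact_force: [0.4, -0.7, -0.0]
finger_gap: 0.085
gripper_force: 0.0
```

Request:
{"api": "play_rows", "payload": {"commands": [[[-0.6, -0.5, 0], [0, 0, 0], 85], [[-0.6, -0.5, 0], [0, 0, 0], 85], [[-0.6, -0.5, 0], [0, 0, 0], 85]]}}

```text
clock: 3.1
tool_pos: [0.4785, 0.2342, 0.3616]
ee_rot: [[-0.864, 0.504, 0.001], [0.504, 0.864, 0.0], [-0.0, 0.0, -1.0]]
contact_force: [0.3, 0.3, 0.2]
finger_gap: 0.085
gripper_force: 0.0
```

Run:
```python
from h import *
d=r.camera('wrist');np.savez('w_tray.npz',**d);P=cloud(d)
cv2.imwrite('pics/w_tray.png',d['color'][:,:,::-1])
for q in ['wrench_foam','pliers_foam','driver_foam','tape_foam']:
    for o in r.regions_of('wrist',q):
        if o['p']>.2:
            m=o['pixels'];print(q,round(o['p'],2),np.round(o['extent']).astype(int),'xyz',np.round(np.nanmedian(P[m],0),3),np.round(np.nanpercentile(P[m][:,2],[3,20,50,80,97]),4))
    for o in r.tip_of('wrist',q):
        if o['p']>.2: print('   tip',round(o['p'],2),np.round(o['position']),np.round(toworld(d,o['position'],0.018)[0],3))
s=r.observe();print(s['clock'],s['tool_pos'])
```

```text
wrench_foam 0.86 [229 196  98 107] xyz [0.468 0.147 0.025] [0.0166 0.0179 0.0248 0.0261 0.0271]
   tip 0.65 [231. 197.] [0.471 0.151 0.018]
pliers_foam 0.59 [323 256  92  99] xyz [0.626 0.226 0.019] [0.0166 0.0177 0.0195 0.026  0.0271]
   tip 0.92 [321. 255.] [0.622 0.225 0.018]
driver_foam 0.96 [266 277  94  95] xyz [0.61  0.125 0.025] [0.0169 0.0182 0.0251 0.0261 0.0271]
   tip 0.88 [265. 277.] [0.611 0.128 0.018]
tape_foam 0.66 [289 172  95 119] xyz [0.484 0.248 0.025] [0.0168 0.018  0.0247 0.0262 0.0273]
   tip 0.68 [292. 174.] [0.486 0.248 0.018]
3.55 [0.47772838 0.23624872 0.36119083]
```

View pics/w_tray.png

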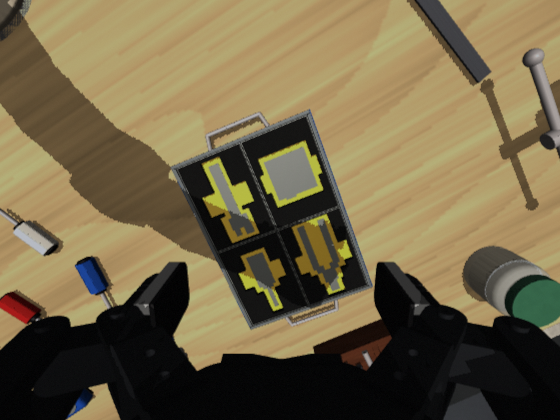

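Wrist view: tray from (178,168) to (370,285). Cut-outs: wrench (229,200), tape (290,175), driver (264,278), pliers (322,255), each with its narrow or head end towards the lower right, i.e. world +x. I'll refine the tray pose from depth.

Run:
```python
from h import *
for n in ['w_tray','top0','side0']:
    d=dict(np.load(n+'.npz'));P=cloud(d)
    m=((P[...,2]>.012)&(P[...,2]<.034)&(abs(P[...,0]-.55)<.22)&(abs(P[...,1]-.187)<.15)).astype(np.uint8)
    m=cv2.morphologyEx(m,cv2.MORPH_OPEN,np.ones((5,5)))
    k,l,st,ce=cv2.connectedComponentsWithStats(m);i=1+np.argmax(st[1:,4])
    X=P[l==i]
    (c,wh,a)=cv2.minAreaRect((X[:,:2]*1000).astype(np.float32));print(n,st[i],'rect',np.round(c,1),np.round(wh,1),round(a,2), 'zpct',np.round(np.percentile(X[:,2],[2,10,50,90,98]),4))
    # cut-out floors: yellow or grey-shadow pixels lower than foam top; per block centroid
    t=np.radians(-9);B=np.array([[np.cos(t),-np.sin(t)],[np.sin(t),np.cos(t)]])
    L=((X[:,:2]-np.array([.547,.186]))@B)  # tray coords
    zt=np.median(X[(abs(abs(L[:,0])-.07)<.07)&(X[:,2]>.0225),2])
    for nm,sx,sy in [('wrench',-1,-1),('tape',-1,1),('driver',1,-1),('pliers',1,1)]:
        q=(L[:,0]*sx>.01)&(L[:,1]*sy>.008)&(abs(L[:,0])<.13)&(abs(L[:,1])<.092)&(X[:,2]<zt-.004)
        print('  ',nm,q.sum(),'floor z',np.round(np.median(X[q,2]),4),'foam',np.round(zt,4), 'y-mid local',np.round(np.median(L[q,1]),4),'x rng',np.round(np.percentile(L[q,0],[2,98]),3),'y rng',np.round(np.percentile(L[q,1],[2,98]),3))
```

```text
w_tray [  173   111   199   218 25263] rect [552.2 185.5] [215.4 298.2] 81.4 zpct [0.0166 0.0174 0.025  0.0269 0.0281]
   wrench 2384 floor z 0.018 foam 0.0259 y-mid local -0.0517 x rng [-0.126 -0.012] y rng [-0.084 -0.019]
   tape 2823 floor z 0.0181 foam 0.0259 y-mid local 0.0508 x rng [-0.106 -0.03 ] y rng [0.012 0.088]
   driver 1618 floor z 0.018 foam 0.0259 y-mid local -0.0506 x rng [0.026 0.124] y rng [-0.084 -0.018]
   pliers 2648 floor z 0.018 foam 0.0259 y-mid local 0.0512 x rng [0.012 0.124] y rng [0.012 0.088]
top0 [ 136  132   94  111 7953] rect [549.3 185.3] [217.1 292.8] 81.48 zpct [0.0138 0.0163 0.0234 0.0281 0.0303]
   wrench 713 floor z 0.0178 foam 0.0259 y-mid local -0.0509 x rng [-0.126 -0.013] y rng [-0.085 -0.017]
   tape 764 floor z 0.018 foam 0.0259 y-mid local 0.0501 x rng [-0.111 -0.025] y rng [0.011 0.089]
   driver 578 floor z 0.0177 foam 0.0259 y-mid local -0.0496 x rng [0.023 0.125] y rng [-0.084 -0.015]
   pliers 845 floor z 0.0178 foam 0.0259 y-mid local 0.0524 x rng [0.013 0.126] y rng [0.013 0.089]
side0 [ 242  113  111   58 5730] rect [546.4 183.9] [221.6 292.3] 81.61 zpct [0.0131 0.0149 0.022  0.0255 0.0271]
   wrench 507 floor z 0.0162 foam 0.0243 y-mid local -0.0463 x rng [-0.126 -0.012] y rng [-0.079 -0.015]
   tape 462 floor z 0.016 foam 0.0243 y-mid local 0.0546 x rng [-0.11  -0.032] y rng [0.018 0.089]
   driver 436 floor z 0.016 foam 0.0243 y-mid local -0.0458 x rng [0.02  0.125] y rng [-0.078 -0.015]
   pliers 520 floor z 0.0159 foam 0.0243 y-mid local 0.0556 x rng [0.012 0.125] y rng [0.018 0.089]
```

Run:
```python
from h import *
s=r.observe();print(s['clock'],s['tool_pos'],s['contact_force'])
plan(((.60,-.13,.36),75))
```

```text
3.55 [0.47772838 0.23624872 0.36119083] [ 0.42969004  0.23444267 -0.09128558]
shift [-9.63, -8.54, 0.04] turn [-0.0, -0.0, 12.5] -> [ 0.6  -0.13  0.36] 75
```

Request:
{"api": "play_rows", "payload": {"commands": [[[-9.6, -8.5, 0], [0, 0, 12.5], 85], [[-9.6, -8.5, 0], [0, 0, 12.5], 85], [[-9.6, -8.5, 0], [0, 0, 12.5], 85], [[-9.6, -8.5, 0], [0, 0, 12.5], 85], [[-9.6, -8.5, 0], [0, 0, 12.5], 85], [[-9.6, -8.5, 0], [0, 0, 12.5], 85], [[-9.6, -8.5, 0], [0, 0, 12.5], 85], [[-9.6, -8.5, 0], [0, 0, 12.5], 85], [[-9.6, -8.5, 0], [0, 0, 12.5], 85], [[-9.6, -8.5, 0], [0, 0, 12.5], 85], [[-9.6, -8.5, 0], [0, 0, 12.5], 85], [[-9.6, -8.5, 0], [0, 0, 12.5], 85]]}}

```text
clock: 4.55
tool_pos: [0.5998, -0.1303, 0.3609]
ee_rot: [[0.264, 0.965, -0.001], [0.965, -0.264, -0.001], [-0.001, -0.0, -1.0]]
contact_force: [-0.4, 0.6, 1.0]
finger_gap: 0.0849
gripper_force: 0.0
```

Request:
{"api": "play_rows", "payload": {"commands": [[[0, 0, 0], [0, 0, 0], 85], [[0, 0, 0], [0, 0, 0], 85]]}}

```text
clock: 4.72
tool_pos: [0.5997, -0.1283, 0.3612]
ee_rot: [[0.256, 0.967, -0.0], [0.967, -0.256, 0.0], [0.0, -0.0, -1.0]]
contact_force: [0.6, -0.3, -0.2]
finger_gap: 0.085
gripper_force: 0.0
```

Run:
```python
from h import *
d=r.camera('wrist');np.savez('w_tools.npz',**d);P=cloud(d)
cv2.imwrite('pics/w_tools.png',cv2.resize(d['color'][:,:,::-1],(800,600),interpolation=cv2.INTER_CUBIC))
for q in ['wrench','pliers','driver','tape']:
    for o in r.regions_of('wrist',q):
        if o['p']>.2:
            m=o['pixels'];print(q,round(o['p'],2),np.round(o['extent']).astype(int),'rgb',np.median(d['color'][m],0),'xyz',np.round(np.nanmedian(P[m],0),3),np.round(np.nanpercentile(P[m][:,2],[3,50,97]),4))
    for o in r.tip_of('wrist',q):
        if o['p']>.2: print('   tip',round(o['p'],2),np.round(o['position']),np.round(toworld(d,o['position'],0.01)[0],3))
s=r.observe();print(s['clock'],s['tool_pos'])
```

```text
wrench 0.79 [295 138  84  21] rgb [67. 58. 72.] xyz [ 0.643 -0.085  0.01 ] [0.0008 0.0101 0.0138]
wrench 0.68 [132  20 116  40] rgb [19. 19. 18.] xyz [0.46  0.118 0.025] [0.0168 0.0255 0.0275]
   tip 0.61 [292. 140.] [ 0.626 -0.085  0.01 ]
pliers 0.96 [312 210  83  33] rgb [ 37.  66. 108.] xyz [ 0.625 -0.199  0.014] [0.0009 0.0136 0.0158]
   tip 0.92 [310. 209.] [ 0.628 -0.194  0.01 ]
driver 0.82 [205 190  68  22] rgb [ 30.  56. 105.] xyz [ 0.474 -0.116  0.025] [0.0117 0.0255 0.0298]
driver 0.82 [138 227  56  42] rgb [154. 147. 143.] xyz [ 0.374 -0.149  0.025] [0.0012 0.0252 0.0298]
   tip 0.55 [202. 186.] [ 0.478 -0.116  0.01 ]
tape 0.81 [333 278  50  51] rgb [ 29.  64. 102.] xyz [ 0.636 -0.305  0.028] [0.0045 0.0283 0.0306]
   tip 0.92 [332. 275.] [ 0.637 -0.311  0.01 ]
5.1667 [ 0.599613   -0.12925335  0.3613386 ]
```

View pics/w_tools.png

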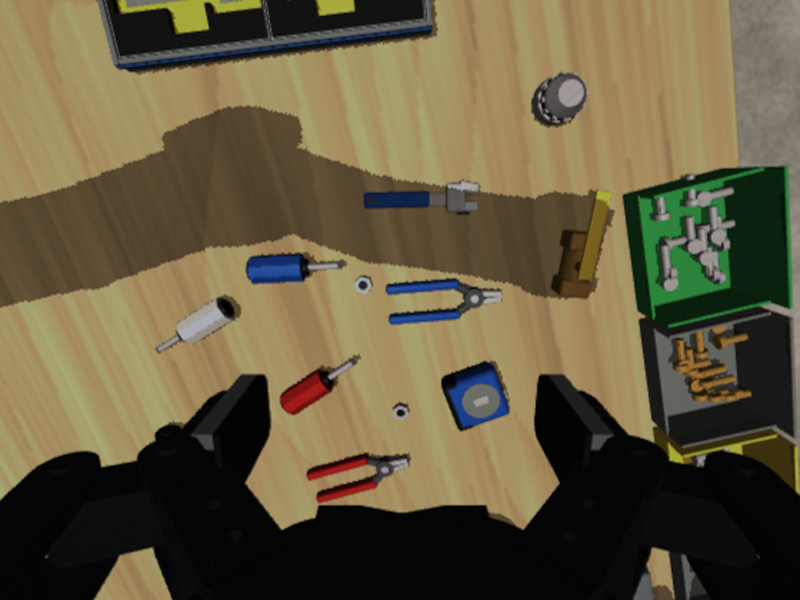

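Enlarged wrist view (800x600): blue wrench (420,198), blue pliers (443,301), blue driver (290,268), tape (476,396). Look-alikes: red driver (318,385), red pliers (358,476), white driver (200,323), black one hidden. The blue ones with the described shapes are meant; colours are unmistakable here.

```bash
cat >> h.py <<'E'
SP={'wrench':(.009,-.021,(.622,-.088)),'pliers':(.014,-.021,(.61,-.2)),'driver':(.022,-.0145,(.47,-.118)),'tape':(.029,0,(.635,-.31))}
def blue(d):
    h=cv2.cvtColor(d['color'],cv2.COLOR_RGB2HSV)
    return ((h[...,0]>98)&(h[...,0]<128)&(h[...,1]>110)&(h[...,2]>25)).astype(np.uint8)
def fit(d,n,near=None,rad=.07,depth=False):
    z,off,c0=SP[n];c0=np.array(near if near is not None else c0)
    v,u=np.nonzero(blue(d));X=toworld(d,np.c_[u,v],z)[:,:2]
    if depth: X=cloud(d)[v,u][:,:2]
    X=X[np.linalg.norm(X-c0,axis=1)<rad]
    m=np.median(X,0)
    (c,wh,a)=cv2.minAreaRect((X*1000).astype(np.float32))
    if wh[0]<wh[1]: a-=90
    a=(a+90)%180-90
    t=np.radians(a);o=np.array(c)/1000-off*np.array([np.cos(t),np.sin(t)])
    return np.round(o,4),round(a,1),np.round(wh,1),len(X)
E
python3 - <<'E'
from h import *
for n in SP:
    for k in ['w_tools','top0','side0']:
        d=dict(np.load(k+'.npz'));print(n,k,*fit(d,n),*fit(d,n,depth=True)[:3])
E
```

```text
wrench w_tools [ 0.6264 -0.0835] -14.9 [14.2 64.4] 439 [ 0.6264 -0.0835] -14.9 [14.2 64.5]
wrench top0 [ 0.6263 -0.0861] -14.5 [11.  62.3] 84 [ 0.6258 -0.0857] -14.0 [10.8 62. ]
wrench side0 [ 0.6245 -0.0889] -13.8 [15.3 61.3] 124 [ 0.6253 -0.0861] -13.8 [15.1 61.5]
pliers w_tools [ 0.6274 -0.1929] -10.0 [43.8 75.1] 636 [ 0.6273 -0.1934] -9.8 [42.1 75.4]
pliers top0 [ 0.6266 -0.1953] -9.8 [39.3 73.4] 103 [ 0.6262 -0.1955] -9.9 [39.5 72.9]
pliers side0 [ 0.6248 -0.1999] -10.3 [45.2 74.6] 273 [ 0.6255 -0.1973] -9.9 [44.5 75. ]
driver w_tools [ 0.4812 -0.1163] -11.8 [27.2 58.5] 676 [ 0.4809 -0.1169] -11.7 [25.9 56. ]
driver top0 [ 0.4815 -0.1192] -10.7 [22.6 56.4] 160 [ 0.4803 -0.1191] -11.5 [22.5 55. ]
driver side0 [ 0.4799 -0.1249] -6.7 [32.1 54.1] 248 [ 0.4801 -0.1234] -11.8 [24.2 55.1]
tape w_tools [ 0.6374 -0.3051] -83.1 [57.3 65.7] 781 [ 0.6381 -0.3103] 7.0 [57.6 56.8]
tape top0 [ 0.6345 -0.3107] -83.7 [56.7 57.9] 210 [ 0.6354 -0.3119] -84.0 [56.4 57.3]
tape side0 [ 0.6351 -0.3213] -83.7 [55.1 65.1] 418 [ 0.6359 -0.3156] -84.7 [56.8 58.2]
```

```bash
cat >> h.py <<'E'
def foams(d,C=(.549,.1865),deg=-8.55,zf=.0178):
    t=np.radians(deg);B=np.array([[np.cos(t),-np.sin(t)],[np.sin(t),np.cos(t)]])
    P=cloud(d).reshape(-1,3);P=P[np.isfinite(P[:,0])]
    out={}
    for nm,sx,sy,xo,y0,y1 in [('wrench',-1,-1,0,.026,.037),('tape',-1,1,0,-.001,.033),('driver',1,-1,-.009,.026,.037),('pliers',1,1,0,.034,.045)]:
        o=np.array(C)+B@np.array([.07*sx,.05*sy]);L=(P[:,:2]-o)@B
        fl=abs(P[:,2]-zf)<.003
        q=fl&(abs(L[:,1])>y0)&(abs(L[:,1])<y1)&(abs(L[:,0]-xo)<(.045 if nm=='tape' else .025))
        lo,hi=np.percentile(L[q,0],[2,98]);cx=(lo+hi)/2-xo
        q2=fl&(abs(L[:,0]-xo)<.012)&(abs(L[:,1])<.049);a,b=np.percentile(L[q2,1],[1,99]);cy=(a+b)/2
        out[nm]=o+B@np.array([cx,cy])
        print(nm,'model',np.round(o,4),'measured',np.round(out[nm],4),'widths',np.round([(hi-lo)*1e3,(b-a)*1e3],1),'d',np.round([cx*1e3,cy*1e3],1))
    return out
E
python3 - <<'E'
from h import *
for k in ['w_tray','top0']:
    print(k);foams(dict(np.load(k+'.npz')))
print(r.finger_overhang)
plan(((.626,-.085,.12),165.3),((.626,-.085,.04),165.3))
E
```

```text
w_tray
wrench model [0.4723 0.1475] measured [0.4723 0.1457] widths [32.  69.6] d [ 0.2 -1.8]
tape model [0.4872 0.2464] measured [0.4879 0.2463] widths [76.  86.6] d [0.7 0. ]
driver model [0.6108 0.1266] measured [0.6128 0.1243] widths [30.4 70.1] d [ 2.3 -2. ]
pliers model [0.6257 0.2255] measured [0.6285 0.2252] widths [30.2 84.8] d [2.8 0.1]
top0
wrench model [0.4723 0.1475] measured [0.4735 0.1464] widths [31.2 70.7] d [ 1.3 -0.9]
tape model [0.4872 0.2464] measured [0.4887 0.2468] widths [75.6 85.6] d [1.4 0.7]
driver model [0.6108 0.1266] measured [0.6129 0.1234] widths [31.8 72.8] d [ 2.5 -2.9]
pliers model [0.6257 0.2255] measured [0.628  0.2253] widths [31.9 84.1] d [2.3 0.2]
0.025
shift [1.65, 0.47, 8.04] turn [0.0, 0.0, -15.05] -> [ 0.626 -0.085  0.12 ] 165.3
shift [1.65, 0.47, 10.71] turn [0.0, 0.0, -15.05] -> [ 0.626 -0.085  0.04 ] 165.3
```

Request:
{"api": "play_rows", "payload": {"commands": [[[1.65, 0.47, 6], [0, 0, -15], 30], [[1.65, 0.47, 6], [0, 0, -15], 30], [[1.65, 0.47, 6], [0, 0, -15], 30], [[1.65, 0.47, 6], [0, 0, -15], 30], [[1.65, 0.47, 6], [0, 0, -15], 30], [[1.65, 0.47, 6], [0, 0, -15], 30], [[1.65, 0.47, 6], [0, 0, -15], 30], [[1.65, 0.47, 6], [0, 0, -15], 30], [[1.65, 0.47, 6], [0, 0, -15], 30], [[1.65, 0.47, 6], [0, 0, -15], 30], [[1.65, 0.47, 6], [0, 0, -15], 30], [[1.65, 0.47, 6], [0, 0, -15], 30]]}}

```text
clock: 6.17
tool_pos: [0.6262, -0.0853, 0.1813]
ee_rot: [[-0.947, 0.321, 0.0], [0.321, 0.947, -0.0], [-0.0, -0.0, -1.0]]
contact_force: [0.2, -0.5, -0.2]
finger_gap: 0.0296
gripper_force: 0.0
```

Request:
{"api": "play_rows", "payload": {"commands": [[[0, 0, 0], [0, 0, 0], 30], [[0, 0, 0], [0, 0, 0], 30], [[0, 0, 0], [0, 0, 0], 30]]}}

```text
clock: 6.42
tool_pos: [0.6262, -0.0853, 0.1813]
ee_rot: [[-0.944, 0.331, 0.0], [0.331, 0.944, 0.0], [-0.0, 0.0, -1.0]]
contact_force: [0.0, -0.2, -0.2]
finger_gap: 0.0298
gripper_force: 0.0
```

Run:
```python
from h import *
d=r.camera('wrist')
cv2.imwrite('pics/w_wr.png',d['color'][:,:,::-1])
s=r.observe();print(s['clock'],s['tool_pos'],s['finger_gap'],r.finger_overhang)
print(fit(d,'wrench'),fit(d,'wrench',depth=True))
for n in ['driver','pliers']: print(n,fit(d,n))
plan(((.626,-.085,.05),165.3),((.626,-.085,.029),165.3))
```

```text
6.4667 [ 0.62614737 -0.08521131  0.18124786] 0.02985013212939262 0.025
(array([ 0.6264, -0.0841]), -13.7, array([14.9, 66.2]), 1084) (array([ 0.6263, -0.0841]), -13.7, array([15. , 66.1]), 1081)
driver (array([ 0.4847, -0.1171]), -11.8, array([28.6, 52.6]), 2491)
pliers (array([ 0.6267, -0.1925]), -10.0, array([45.1, 77.5]), 1933)
shift [0.01, 0.01, 4.37] turn [-0.0, 0.0, -0.77] -> [ 0.626 -0.085  0.05 ] 165.3
shift [0.01, 0.01, 5.07] turn [-0.0, 0.0, -0.77] -> [ 0.626 -0.085  0.029] 165.3
```

View pics/w_wr.png

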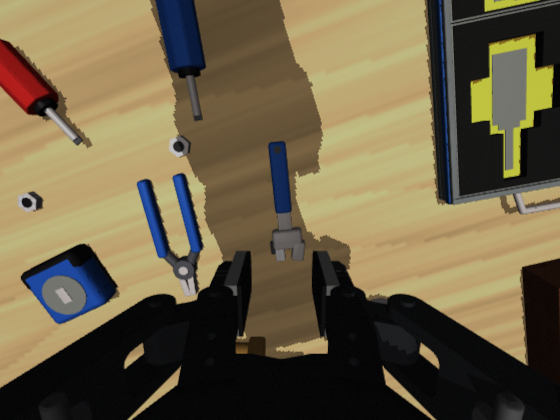

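The wrench lies head-down in the image at (283,200), centred between the fingers (243 and 321), with nothing else near the finger paths.

Request:
{"api": "play_rows", "payload": {"commands": [[[0, 0, 1.2], [0, 0, -0.9], 30], [[0, 0, 2.4], [0, 0, -0.9], 30], [[0, 0, 3.6], [0, 0, -0.9], 30], [[0, 0, 4.4], [0, 0, -0.9], 30], [[0, 0, 4.8], [0, 0, -0.9], 30], [[0, 0, 5.08], [0, 0, -0.9], 30], [[0, 0, 5.08], [0, 0, -0.9], 30], [[0, 0, 5.08], [0, 0, -0.9], 30]]}}

```text
clock: 7.13
tool_pos: [0.6267, -0.0852, 0.0296]
ee_rot: [[-0.971, 0.237, 0.001], [0.237, 0.971, -0.0], [-0.001, -0.0, -1.0]]
contact_force: [-0.6, -0.7, 0.8]
finger_gap: 0.0301
gripper_force: 0.0
```

Request:
{"api": "play_rows", "payload": {"commands": [[[0, 0, 0], [0, 0, 0], 22], [[0, 0, 0], [0, 0, 0], 18], [[0, 0, 0], [0, 0, 0], 10], [[0, 0, 0], [0, 0, 0], 10], [[0, 0, 0], [0, 0, 0], 10], [[0, 0, 0], [0, 0, 0], 10]], "squeeze": 40}}

```text
clock: 7.63
tool_pos: [0.627, -0.0853, 0.0306]
ee_rot: [[-0.971, 0.237, 0.003], [0.237, 0.972, -0.0], [-0.003, 0.0, -1.0]]
contact_force: [-0.3, 0.1, 6.4]
finger_gap: 0.0143
gripper_force: 39.0
```

Request:
{"api": "play_rows", "payload": {"commands": [[[0, 0, -0.5], [0, 0, 0], 10], [[0, 0, -1.5], [0, 0, 0], 10], [[0, 0, -2.5], [0, 0, 0], 10], [[0, 0, -3.5], [0, 0, 0], 10], [[0, 0, -3.5], [0, 0, 0], 10]]}}

```text
clock: 8.05
tool_pos: [0.6289, -0.0857, 0.1403]
ee_rot: [[-0.971, 0.238, 0.009], [0.238, 0.971, -0.001], [-0.009, 0.002, -1.0]]
contact_force: [1.0, -0.8, -0.6]
finger_gap: 0.014
gripper_force: 39.2
```

Run:
```python
from h import *
s=r.observe();print(s['clock'],s['tool_pos'],s['finger_gap'],s['gripper_force'])
d=r.camera('wrist');cv2.imwrite('pics/w_wr2.png',d['color'][:,:,::-1])
plan(((.473,.146,.135),171.45),((.473,.146,.055),171.45))
```

```text
8.05 [ 0.62890287 -0.08572117  0.14033801] 0.014003727444481723 39.23219382762909
shift [6.85, 6.27, 0.06] turn [0.01, 0.07, -0.86] -> [0.473 0.146 0.135] 171.45
shift [6.87, 6.27, 2.73] turn [0.01, 0.07, -0.86] -> [0.473 0.146 0.055] 171.45
```

View pics/w_wr2.png

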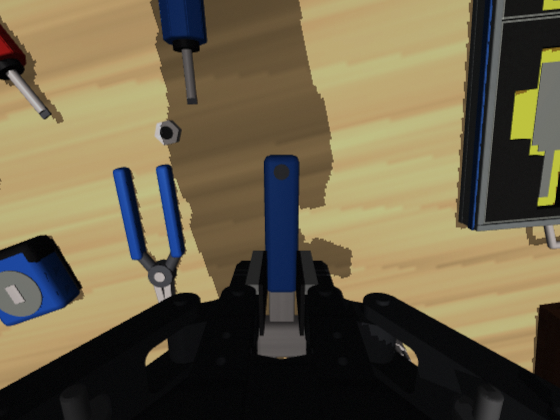

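The wrench is held straight along the tool, handle end at (281,157).

Request:
{"api": "play_rows", "payload": {"commands": [[[6.85, 6.27, 0.06], [0, 0.07, -0.86], 10], [[6.85, 6.27, 0.06], [0, 0.07, -0.86], 10], [[6.85, 6.27, 0.06], [0, 0.07, -0.86], 10], [[6.85, 6.27, 0.06], [0, 0.07, -0.86], 10], [[6.85, 6.27, 0.06], [0, 0.07, -0.86], 10], [[6.85, 6.27, 0.06], [0, 0.07, -0.86], 10], [[6.85, 6.27, 0.06], [0, 0.07, -0.86], 10], [[6.85, 6.27, 0.06], [0, 0.07, -0.86], 10], [[6.85, 6.27, 0.06], [0, 0.07, -0.86], 10], [[6.85, 6.27, 0.06], [0, 0.07, -0.86], 10], [[6.85, 6.27, 0.06], [0, 0.07, -0.86], 10], [[6.85, 6.27, 0.06], [0, 0.07, -0.86], 10]]}}

```text
clock: 9.1
tool_pos: [0.4717, 0.1448, 0.132]
ee_rot: [[-0.989, 0.151, -0.007], [0.151, 0.989, 0.001], [0.007, -0.0, -1.0]]
contact_force: [0.5, -0.1, 0.6]
finger_gap: 0.0139
gripper_force: 39.2
```

```bash
cat >> h.py <<'E'
def held(d):
    """blue points of the held tool, in the tool frame (mm)"""
    s=r.observe();R=np.array(s['ee_rot']);p=np.array(s['tool_pos'])
    P=cloud(d);b=blue(d).astype(bool);L=(P[b]-p)@R*1e3
    L=L[(abs(L[:,0])<90)&(abs(L[:,1])<45)&(L[:,2]>-20)&(L[:,2]<60)]
    (c,wh,a)=cv2.minAreaRect(L[:,:2].astype(np.float32))
    k=np.polyfit(L[:,0],L[:,2],1)
    print('held n',len(L),'rect',np.round(c,1),np.round(wh,1),round(a,1),'x',np.round(np.percentile(L[:,0],[1,99]),1),'z-slope deg',round(np.degrees(np.arctan(k[0])),1),'z at 0',round(k[1],1),'zmed',np.round(np.median(L[:,2]),1))
E
python3 - <<'E'
from h import *
s=r.observe();print(s['clock'],s['tool_pos'],s['finger_gap'],s['gripper_force'])
d=r.camera('wrist');held(d)
try: foams(d)
except Exception as e: print(e)
plan(((.473,.146,.055),171.45),((.473,.146,.0484),171.45))
E
```

```text
9.1 [0.4716878  0.14483975 0.13197346] 0.013907562899007846 39.248512387275696
held n 4170 rect [21.8  0.3] [66.7 15.5] 0.1 x [-10.2  54.8] z-slope deg 0.3 z at 0 20.9 zmed 20.9
wrench model [0.4723 0.1475] measured [0.4727 0.1464] widths [31.4 71.9] d [ 0.5 -1. ]
tape model [0.4872 0.2464] measured [0.4881 0.2479] widths [76.5 85.2] d [0.7 1.6]
index -1 is out of bounds for axis 0 with size 0
shift [-0.06, 0.04, 2.57] turn [0.0, -0.07, -0.02] -> [0.473 0.146 0.055] 171.45
shift [-0.06, 0.04, 2.79] turn [0.0, -0.07, -0.02] -> [0.473 0.146 0.048] 171.45
```

Request:
{"api": "play_rows", "payload": {"commands": [[[-0.06, 0.03, 0.8], [0, -0.07, 0], 10], [[-0.06, 0.03, 1.6], [0, -0.07, 0], 10], [[-0.06, 0.03, 2.2], [0, -0.07, 0], 10], [[-0.06, 0.03, 2.5], [0, -0.07, 0], 10], [[-0.06, 0.03, 2.6], [0, -0.07, 0], 10], [[-0.06, 0.03, 2.6], [0, -0.07, 0], 10], [[-0.06, 0.03, 2.6], [0, -0.07, 0], 10]]}}

```text
clock: 9.73
tool_pos: [0.4727, 0.1467, 0.0545]
ee_rot: [[-0.989, 0.149, 0.001], [0.149, 0.989, 0.0], [-0.0, 0.0, -1.0]]
contact_force: [0.7, 0.2, -1.0]
finger_gap: 0.0141
gripper_force: 39.2
```

Run:
```python
from h import *
d=r.camera('wrist');s=r.observe();print(s['clock'],s['tool_pos'],s['contact_force'])
cv2.imwrite('pics/w_wr3.png',d['color'][:,:,::-1]);held(d)
plan(((.473,.146,.0484),171.45))
```

```text
9.7833 [0.47285419 0.14690399 0.05483908] [ 0.54226154  0.32431343 -1.20998422]
held n 4184 rect [22.  -0.3] [16.3 66.7] 89.9 x [-10.  55.] z-slope deg 0.3 z at 0 21.2 zmed 21.2
shift [-0.01, -0.03, 0.21] turn [0.01, 0.01, -0.0] -> [0.473 0.146 0.048] 171.45
```

View pics/w_wr3.png

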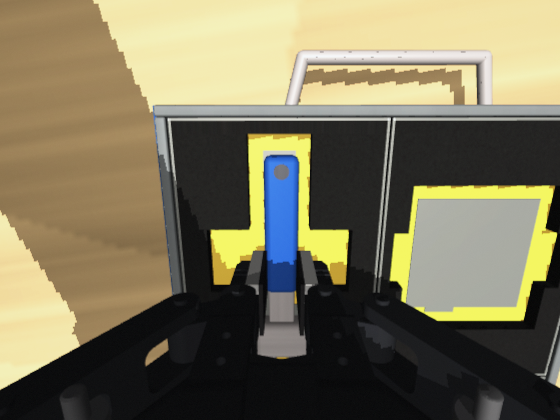

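The wrench is centred over its slot (slot 248–310, sleeve 265–298); setting it down.

Request:
{"api": "play_rows", "payload": {"commands": [[[0, 0, 0.1], [0, 0, 0], 10], [[0, 0, 0.16], [0, 0, 0], 10], [[0, 0, 0.2], [0, 0, 0], 10], [[0, 0, 0.23], [0, 0, 0], 10], [[0, 0, 0.23], [0, 0, 0], 10]]}}

```text
clock: 10.2
tool_pos: [0.4724, 0.147, 0.0475]
ee_rot: [[-0.989, 0.148, 0.001], [0.148, 0.989, 0.0], [-0.0, 0.001, -1.0]]
contact_force: [-0.6, -0.3, 5.0]
finger_gap: 0.0143
gripper_force: 39.8
```

Request:
{"api": "play_rows", "payload": {"commands": [[[0, 0, 0], [0, 0, 0], 20], [[0, 0, 0], [0, 0, 0], 28], [[0, 0, 0], [0, 0, 0], 32], [[0, 0, 0], [0, 0, 0], 32], [[0, 0, -0.5], [0, 0, 0], 32], [[0, 0, -1.2], [0, 0, 0], 32], [[0, 0, -2.4], [0, 0, 0], 32], [[0, 0, -3.4], [0, 0, 0], 50], [[0, 0, -3.4], [0, 0, 0], 60], [[0, 0, -3.4], [0, 0, 0], 62]]}}

```text
clock: 11.03
tool_pos: [0.4731, 0.1472, 0.1507]
ee_rot: [[-0.989, 0.149, 0.003], [0.149, 0.989, 0.002], [-0.003, 0.002, -1.0]]
contact_force: [0.5, 0.8, 0.2]
finger_gap: 0.0621
gripper_force: 0.0
```

Run:
```python
from h import *
d=r.camera('wrist');s=r.observe();print(s['clock'],s['tool_pos'],s['contact_force'])
P=cloud(d);b=blue(d).astype(bool);X=P[b];X=X[(np.linalg.norm(X[:,:2]-[.45,.15],axis=1)<.07)]
print(len(X),np.round(np.percentile(X[:,2],[5,50,95]),4));print(fit(d,'wrench',near=(.45,.15)))
plan(((.627,-.1935,.14),170.1),((.627,-.1935,.032),170.1))
```

```text
11.0833 [0.47249488 0.14702257 0.14962902] [ 1.06171313 -0.06162895  0.09864987]
1590 [0.0243 0.0265 0.0277]
(array([0.4705, 0.1209]), -8.6, array([69.3, 70.4]), 1585)
shift [-6.78, -10.46, 0.32] turn [0.01, 0.01, 0.23] -> [ 0.627 -0.194  0.14 ] 170.1
shift [-6.77, -10.47, 3.92] turn [0.01, 0.01, 0.23] -> [ 0.627 -0.194  0.032] 170.1
```

Request:
{"api": "play_rows", "payload": {"commands": [[[-6.78, -10.46, 0.3], [0, 0, 0.23], 62], [[-6.78, -10.46, 0.3], [0, 0, 0.23], 62], [[-6.78, -10.46, 0.3], [0, 0, 0.23], 62], [[-6.78, -10.46, 0.3], [0, 0, 0.23], 62], [[-6.78, -10.46, 0.3], [0, 0, 0.23], 62], [[-6.78, -10.46, 0.3], [0, 0, 0.23], 62], [[-6.78, -10.46, 0.3], [0, 0, 0.23], 62], [[-6.78, -10.46, 0.3], [0, 0, 0.23], 62], [[-6.78, -10.46, 0.3], [0, 0, 0.23], 62], [[-6.78, -10.46, 0.3], [0, 0, 0.23], 62], [[-6.78, -10.46, 0.3], [0, 0, 0.23], 62], [[-6.78, -10.46, 0.3], [0, 0, 0.23], 62]]}}

```text
clock: 12.08
tool_pos: [0.6258, -0.1929, 0.1382]
ee_rot: [[-0.985, 0.173, -0.003], [0.173, 0.985, 0.002], [0.003, 0.001, -1.0]]
contact_force: [-0.0, 0.4, -0.1]
finger_gap: 0.062
gripper_force: 0.0
```

Run:
```python
from h import *
d=r.camera('wrist');s=r.observe();print(s['clock'],s['tool_pos'])
print(fit(d,'pliers'),fit(d,'pliers',depth=True),fit(d,'driver'),fit(d,'tape',depth=True))
plan(((.627,-.1935,.06),170.1),((.627,-.1935,.030),170.1))
```

```text
12.1333 [ 0.62601802 -0.19198274  0.13865111]
(array([ 0.6269, -0.1946]), -10.0, array([42.8, 76.5]), 2300) (array([ 0.6251, -0.205 ]), -10.2, array([63.9, 76.8]), 2297) (array([ 0.4956, -0.1071]), 80.0, array([28.3,  8.7]), 435) (array([ 0.6377, -0.3109]), -83.8, array([55.2, 59.7]), 2922)
shift [-0.05, -0.05, 2.62] turn [0.01, -0.03, 0.01] -> [ 0.627 -0.194  0.06 ] 170.1
shift [-0.05, -0.05, 3.62] turn [0.01, -0.03, 0.01] -> [ 0.627 -0.194  0.03 ] 170.1
```

Request:
{"api": "play_rows", "payload": {"commands": [[[-0.05, -0.06, 1.2], [0, 0, 0], 62], [[-0.05, -0.06, 2.3], [0, 0, 0], 62], [[-0.05, -0.06, 3], [0, 0, 0], 62], [[-0.05, -0.06, 3.4], [0, 0, 0], 62], [[-0.05, -0.06, 3.6], [0, 0, 0], 62], [[-0.05, -0.06, 3.6], [0, 0, 0], 62], [[-0.05, -0.06, 3.6], [0, 0, 0], 52], [[-0.05, -0.06, 3.6], [0, 0, 0], 46], [[-0.05, -0.06, 3.6], [0, 0, 0], 38], [[-0.05, -0.06, 3.6], [0, 0, 0], 38], [[-0.05, -0.06, 3.6], [0, 0, 0], 38], [[-0.05, -0.06, 3.6], [0, 0, 0], 38]]}}

```text
clock: 13.13
tool_pos: [0.6289, -0.1956, 0.0339]
ee_rot: [[-0.985, 0.172, 0.002], [0.172, 0.985, 0.0], [-0.002, 0.0, -1.0]]
contact_force: [-1.3, 1.4, 6.6]
finger_gap: 0.0421
gripper_force: 40.5
```

Request:
{"api": "play_rows", "payload": {"commands": [[[0, 0, -0.6], [0, 0, 0], 38], [[0, 0, -1.6], [0, 0, 0], 38], [[0, 0, -2.6], [0, 0, 0], 38], [[0, 0, -3.6], [0, 0, 0], 38], [[0, 0, -3.6], [0, 0, 0], 38], [[0, 0, -3.6], [0, 0, 0], 38]]}}

```text
clock: 13.63
tool_pos: [0.6292, -0.1961, 0.1429]
ee_rot: [[-0.985, 0.173, 0.005], [0.173, 0.985, -0.001], [-0.005, -0.0, -1.0]]
contact_force: [-0.0, 0.1, -1.4]
finger_gap: 0.0422
gripper_force: 40.9
```

Run:
```python
from h import *
d=r.camera('wrist');s=r.observe();print(s['clock'],s['tool_pos'],s['finger_gap'],s['gripper_force'])
held(d)
plan(((.6283,.2252,.15),171.45),((.6283,.2252,.055),171.45))
```

```text
13.6833 [ 0.62827324 -0.19577672  0.14122191] 0.04224507146458368 40.90574383735657
held n 6726 rect [22.2  0.2] [77.4 43.5] 0.2 x [-14.1  60.2] z-slope deg 0.3 z at 0 18.2 zmed 18.0
shift [2.42, 13.82, -0.29] turn [0.0, 0.02, -0.23] -> [0.628 0.225 0.15 ] 171.45
shift [2.42, 13.82, 2.87] turn [0.0, 0.02, -0.23] -> [0.628 0.225 0.055] 171.45
```

Request:
{"api": "play_rows", "payload": {"commands": [[[2.4, 13.8, -0.3], [0, 0, -0.23], 38], [[2.4, 13.8, -0.3], [0, 0, -0.23], 38], [[2.4, 13.8, -0.3], [0, 0, -0.23], 38], [[2.4, 13.8, -0.3], [0, 0, -0.23], 38], [[2.4, 13.8, -0.3], [0, 0, -0.23], 38], [[2.4, 13.8, -0.3], [0, 0, -0.23], 38], [[2.4, 13.8, -0.3], [0, 0, -0.23], 38], [[2.4, 13.8, -0.3], [0, 0, -0.23], 38], [[2.4, 13.8, -0.3], [0, 0, -0.23], 38], [[2.4, 13.8, -0.3], [0, 0, -0.23], 38], [[2.4, 13.8, -0.3], [0, 0, -0.23], 38], [[2.4, 13.8, -0.3], [0, 0, -0.23], 38]]}}

```text
clock: 14.68
tool_pos: [0.6269, 0.2292, 0.1476]
ee_rot: [[-0.99, 0.142, -0.002], [0.142, 0.99, 0.001], [0.002, 0.001, -1.0]]
contact_force: [-0.1, -0.5, -0.5]
finger_gap: 0.0424
gripper_force: 41.0
```

Run:
```python
from h import *
d=r.camera('wrist');s=r.observe();print(s['clock'],s['tool_pos'],s['finger_gap'],s['gripper_force'])
held(d)
plan(((.6293,.225,.057),171.45),((.6293,.225,.050),171.45))
```

```text
14.7333 [0.62734193 0.22593276 0.1476831 ] 0.042084845897300556 40.95851719379425
held n 6885 rect [24.3  3.7] [44.2 77.4] 90.0 x [-12.1  62.1] z-slope deg 0.1 z at 0 20.0 zmed 19.7
shift [-0.07, -0.02, 3.02] turn [-0.01, -0.02, 0.03] -> [0.629 0.225 0.057] 171.45
shift [-0.08, -0.02, 3.26] turn [-0.01, -0.02, 0.03] -> [0.629 0.225 0.05 ] 171.45
```

Request:
{"api": "play_rows", "payload": {"commands": [[[-0.07, -0.02, 1], [0, 0, 0], 38], [[-0.07, -0.02, 2], [0, 0, 0], 38], [[-0.07, -0.02, 2.7], [0, 0, 0], 38], [[-0.07, -0.02, 2.95], [0, 0, 0], 38], [[-0.07, -0.02, 2.95], [0, 0, 0], 38], [[-0.07, -0.02, 2.95], [0, 0, 0], 38], [[-0.07, -0.02, 2.95], [0, 0, 0], 38]]}}

```text
clock: 15.32
tool_pos: [0.6313, 0.2232, 0.062]
ee_rot: [[-0.989, 0.149, 0.002], [0.149, 0.989, 0.001], [-0.002, 0.001, -1.0]]
contact_force: [0.1, 0.1, -0.6]
finger_gap: 0.0422
gripper_force: 41.0
```

Run:
```python
from h import *
d=r.camera('wrist');s=r.observe();print(s['clock'],s['tool_pos'],s['contact_force'])
held(d);cv2.imwrite('pics/w_pl.png',d['color'][:,:,::-1])
plan(((.6293,.225,.050),171.45))
```

```text
15.3667 [0.63137105 0.22347769 0.06217912] [ 1.01765967  0.02247535 -1.30857934]
held n 6812 rect [18.8 -0.9] [86.4 45.1] 0.4 x [-13.4  61.2] z-slope deg 0.0 z at 0 20.1 zmed 19.9
shift [0.08, 0.04, 0.41] turn [0.01, 0.02, -0.0] -> [0.629 0.225 0.05 ] 171.45
```

View pics/w_pl.png

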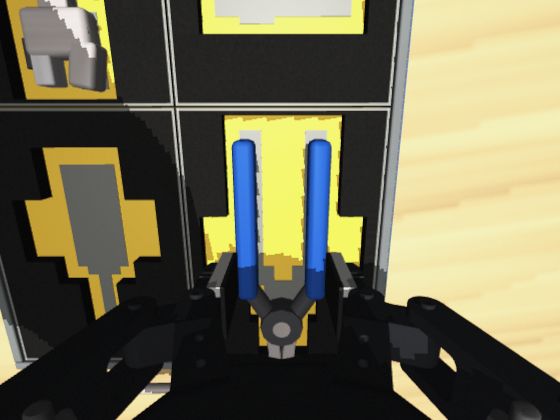

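Pliers handles (234–330, ends at row 141) sit inside the cut-out outline (225–342, end at row 116); setting down with a small correction.

Request:
{"api": "play_rows", "payload": {"commands": [[[0.06, 0.04, 0.1], [0, 0, 0], 38], [[0.06, 0.04, 0.2], [0, 0, 0], 38], [[0.06, 0.04, 0.26], [0, 0, 0], 38], [[0.06, 0.04, 0.32], [0, 0, 0], 38], [[0.06, 0.04, 0.36], [0, 0, 0], 38], [[0.06, 0.04, 0.36], [0, 0, 0], 38], [[0.06, 0.04, 0.36], [0, 0, 0], 38]]}}

```text
clock: 15.95
tool_pos: [0.6288, 0.2253, 0.0509]
ee_rot: [[-0.989, 0.148, 0.0], [0.148, 0.989, 0.001], [-0.0, 0.001, -1.0]]
contact_force: [-2.9, 0.3, 10.2]
finger_gap: 0.042
gripper_force: 42.2
```

Request:
{"api": "play_rows", "payload": {"commands": [[[0, 0, -0.03], [0, 0, 0], 46], [[0, 0, -0.03], [0, 0, 0], 52], [[0, 0, -0.03], [0, 0, 0], 54], [[0, 0, -0.03], [0, 0, 0], 54], [[0, 0, -0.5], [0, 0, 0], 54], [[0, 0, -1.2], [0, 0, 0], 54], [[0, 0, -2.4], [0, 0, 0], 54], [[0, 0, -3.4], [0, 0, 0], 54], [[0, 0, -3.4], [0, 0, 0], 48], [[0, 0, -3.4], [0, 0, 0], 48]]}}

```text
clock: 16.78
tool_pos: [0.6299, 0.2255, 0.1549]
ee_rot: [[-0.989, 0.149, 0.004], [0.149, 0.989, 0.002], [-0.004, 0.003, -1.0]]
contact_force: [0.4, -0.4, -1.2]
finger_gap: 0.0479
gripper_force: 0.0
```

Run:
```python
from h import *
d=r.camera('wrist');s=r.observe();print(s['clock'],s['tool_pos'],s['contact_force'])
P=cloud(d);b=blue(d).astype(bool);X=P[b];X=X[(np.linalg.norm(X[:,:2]-[.607,.228],axis=1)<.055)]
print(len(X),np.round(np.percentile(X[:,2],[5,50,95]),4));print(fit(d,'pliers',near=(.607,.228),rad=.055))
plan(((.481,-.118,.14),168.3),((.481,-.118,.034),168.3))
```

```text
16.8333 [0.62904642 0.22523634 0.15325318] [-0.68392317  0.63742516 -0.77700132]
2355 [0.0292 0.0314 0.0327]
(array([0.6293, 0.2257]), -8.6, array([45.8, 81.7]), 2363)
shift [3.18, -12.05, 0.42] turn [0.01, 0.01, 0.53] -> [ 0.481 -0.118  0.14 ] 168.3
shift [3.19, -12.05, 3.95] turn [0.01, 0.01, 0.53] -> [ 0.481 -0.118  0.034] 168.3
```

Request:
{"api": "play_rows", "payload": {"commands": [[[3.18, -12.05, 0.4], [0, 0, 0.53], 48], [[3.18, -12.05, 0.4], [0, 0, 0.53], 48], [[3.18, -12.05, 0.4], [0, 0, 0.53], 48], [[3.18, -12.05, 0.4], [0, 0, 0.53], 48], [[3.18, -12.05, 0.4], [0, 0, 0.53], 48], [[3.18, -12.05, 0.4], [0, 0, 0.53], 48], [[3.18, -12.05, 0.4], [0, 0, 0.53], 48], [[3.18, -12.05, 0.4], [0, 0, 0.53], 48], [[3.18, -12.05, 0.4], [0, 0, 0.53], 48], [[3.18, -12.05, 0.4], [0, 0, 0.53], 48], [[3.18, -12.05, 0.4], [0, 0, 0.53], 48], [[3.18, -12.05, 0.4], [0, 0, 0.53], 48]]}}

```text
clock: 17.83
tool_pos: [0.4807, -0.118, 0.1393]
ee_rot: [[-0.979, 0.204, -0.001], [0.204, 0.979, 0.001], [0.001, 0.001, -1.0]]
contact_force: [0.5, 0.5, 0.4]
finger_gap: 0.0481
gripper_force: 0.0
```

Request:
{"api": "play_rows", "payload": {"commands": [[[0, 0, 0], [0, 0, 0], 48], [[0, 0, 0], [0, 0, 0], 48]]}}

```text
clock: 18.0
tool_pos: [0.4814, -0.1166, 0.1395]
ee_rot: [[-0.98, 0.2, -0.0], [0.2, 0.98, 0.001], [0.0, 0.001, -1.0]]
contact_force: [-0.5, 0.7, 0.5]
finger_gap: 0.0482
gripper_force: 0.0
```

Run:
```python
from h import *
d=r.camera('wrist');s=r.observe();print(s['clock'],s['tool_pos'])
print(fit(d,'driver'),fit(d,'driver',depth=True))
cv2.imwrite('pics/w_dr.png',d['color'][:,:,::-1])
plan(((.481,-.118,.033),168.3))
```

```text
18.05 [ 0.48133197 -0.1166788   0.13956464]
(array([ 0.482 , -0.1182]), -11.6, array([27. , 56.8]), 2450) (array([ 0.4721, -0.0926]), 77.9, array([108.6,  54.3]), 2464)
shift [0.0, -0.05, 3.55] turn [0.01, -0.0, 0.02] -> [ 0.481 -0.118  0.033] 168.3
```

View pics/w_dr.png

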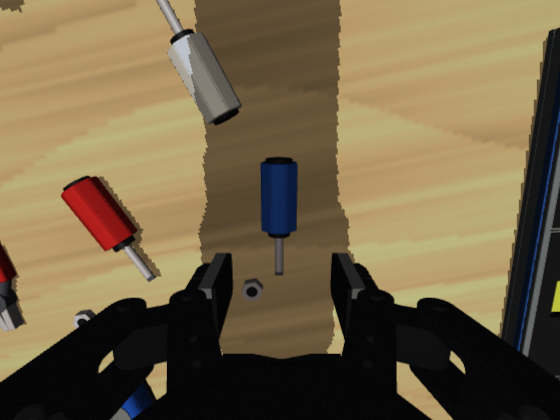

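Blue driver at (279,195), centred between the fingers; the red (108,220) and white (205,78) ones are clear of them, and the nut (252,291) is well outside the finger footprint.

Request:
{"api": "play_rows", "payload": {"commands": [[[0, -0.05, 1.2], [0, 0, 0], 48], [[0, -0.05, 2.3], [0, 0, 0], 48], [[0, -0.05, 3], [0, 0, 0], 48], [[0, -0.05, 3.4], [0, 0, 0], 48], [[0, -0.05, 3.57], [0, 0, 0], 48], [[0, -0.05, 3.57], [0, 0, 0], 48], [[0, -0.05, 3.57], [0, 0, 0], 36], [[0, -0.05, 3.57], [0, 0, 0], 30], [[0, -0.05, 3.57], [0, 0, 0], 22], [[0, -0.05, 3.57], [0, 0, 0], 22], [[0, -0.05, 3.57], [0, 0, 0], 22], [[0, -0.05, 3.57], [0, 0, 0], 22]]}}

```text
clock: 19.05
tool_pos: [0.4811, -0.1195, 0.0337]
ee_rot: [[-0.979, 0.203, 0.002], [0.203, 0.979, 0.0], [-0.002, 0.001, -1.0]]
contact_force: [-0.2, 1.1, 7.6]
finger_gap: 0.0269
gripper_force: 40.1
```

Request:
{"api": "play_rows", "payload": {"commands": [[[0, 0, -0.6], [0, 0, 0], 22], [[0, 0, -1.6], [0, 0, 0], 22], [[0, 0, -2.6], [0, 0, 0], 22], [[0, 0, -3.6], [0, 0, 0], 22], [[0, 0, -3.6], [0, 0, 0], 22], [[0, 0, -3.6], [0, 0, 0], 22], [[0, 0, -3.6], [0, 0, 0], 22]]}}

```text
clock: 19.63
tool_pos: [0.4804, -0.1197, 0.1408]
ee_rot: [[-0.979, 0.203, 0.001], [0.203, 0.979, 0.0], [-0.001, 0.0, -1.0]]
contact_force: [0.1, -0.1, -1.0]
finger_gap: 0.0272
gripper_force: 39.8
```

Run:
```python
from h import *
d=r.camera('wrist');s=r.observe();print(s['clock'],s['tool_pos'],s['finger_gap'],s['gripper_force'])
held(d)
plan(((.6128,.1238,.15),171.45))
```

```text
19.6833 [ 0.4800744  -0.11962771  0.14014721] 0.027153315578177246 39.79012115858495
held n 7147 rect [14.2  0.6] [54.5 27.9] 0.3 x [-11.3  41.2] z-slope deg 1.0 z at 0 6.4 zmed 5.5
shift [-2.68, 8.84, -0.33] turn [0.0, -0.01, -0.53] -> [0.613 0.124 0.15 ] 171.45
```

The driver notch spans x = -26..+8 mm, so the grip must sit at x = -9: I set it back and re-grip 9 mm towards the handle end.

Request:
{"api": "play_rows", "payload": {"commands": [[[0, 0, 1.2], [0, 0, 0], 22], [[0, 0, 2.4], [0, 0, 0], 22], [[0, 0, 3.2], [0, 0, 0], 22], [[0, 0, 3.5], [0, 0, 0], 22], [[0, 0, 3.57], [0, 0, 0], 22], [[0, 0, 3.57], [0, 0, 0], 22], [[0, 0, 3.57], [0, 0, 0], 32], [[0, 0, 3.57], [0, 0, 0], 38], [[0, 0, 3.57], [0, 0, 0], 38], [[0.3, 0, 3.57], [0, 0, 0], 38], [[0.3, 0, 3.57], [0, 0, 0], 38], [[0.3, 0, 3.57], [0, 0, 0], 38]]}}

```text
clock: 20.68
tool_pos: [0.4709, -0.1177, 0.0337]
ee_rot: [[-0.979, 0.203, -0.001], [0.203, 0.979, 0.0], [0.001, 0.0, -1.0]]
contact_force: [-0.5, -0.5, -0.8]
finger_gap: 0.0378
gripper_force: 0.0
```

Request:
{"api": "play_rows", "payload": {"commands": [[[0, 0, 0], [0, 0, 0], 30], [[0, 0, 0], [0, 0, 0], 22], [[0, 0, 0], [0, 0, 0], 22], [[0, 0, 0], [0, 0, 0], 22], [[0, 0, -0.6], [0, 0, 0], 22], [[0, 0, -1.6], [0, 0, 0], 22], [[0, 0, -2.6], [0, 0, 0], 22], [[0, 0, -3.6], [0, 0, 0], 22], [[0, 0, -3.6], [0, 0, 0], 22], [[0, 0, -3.6], [0, 0, 0], 22], [[0, 0, -3.6], [0, 0, 0], 22]]}}

```text
clock: 21.6
tool_pos: [0.4716, -0.1178, 0.1413]
ee_rot: [[-0.979, 0.203, 0.0], [0.203, 0.979, 0.0], [-0.0, 0.0, -1.0]]
contact_force: [0.1, 0.1, -0.3]
finger_gap: 0.027
gripper_force: 39.9
```

Run:
```python
from h import *
d=r.camera('wrist');s=r.observe();print(s['clock'],s['tool_pos'],s['finger_gap'],s['gripper_force'])
held(d)
t=np.radians(-8.55);o=np.array([.6128,.1238])-.009*np.array([np.cos(t),np.sin(t)]);print(o)
plan(((*o,.15),171.45))
```

```text
21.65 [ 0.4713321  -0.11773844  0.14079935] 0.026707612782088847 39.947684314101934
held n 6840 rect [6.9 0.6] [54.1 27.9] 0.1 x [-18.8  33.5] z-slope deg 1.2 z at 0 6.7 zmed 5.7
[0.60390002 0.12513805]
shift [-2.68, 8.82, -0.31] turn [0.0, -0.01, -0.53] -> [0.604 0.125 0.15 ] 171.45
```

Request:
{"api": "play_rows", "payload": {"commands": [[[-2.7, 8.82, -0.3], [0, 0, -0.53], 22], [[-2.7, 8.82, -0.3], [0, 0, -0.53], 22], [[-2.7, 8.82, -0.3], [0, 0, -0.53], 22], [[-2.7, 8.82, -0.3], [0, 0, -0.53], 22], [[-2.7, 8.82, -0.3], [0, 0, -0.53], 22], [[-2.7, 8.82, -0.3], [0, 0, -0.53], 22], [[-2.7, 8.82, -0.3], [0, 0, -0.53], 22], [[-2.7, 8.82, -0.3], [0, 0, -0.53], 22], [[-2.7, 8.82, -0.3], [0, 0, -0.53], 22], [[-2.7, 8.82, -0.3], [0, 0, -0.53], 22], [[-2.7, 8.82, -0.3], [0, 0, -0.53], 22]]}}

```text
clock: 22.57
tool_pos: [0.6039, 0.1231, 0.1496]
ee_rot: [[-0.989, 0.15, -0.002], [0.15, 0.989, -0.001], [0.002, -0.001, -1.0]]
contact_force: [0.1, 0.2, -0.5]
finger_gap: 0.0268
gripper_force: 39.9
```

Request:
{"api": "play_rows", "payload": {"commands": [[[0, 0, 1], [0, 0, 0], 22], [[0, 0, 2], [0, 0, 0], 22], [[0, 0, 2.7], [0, 0, 0], 22], [[0, 0, 2.95], [0, 0, 0], 22], [[0, 0, 2.95], [0, 0, 0], 22], [[0, 0, 2.95], [0, 0, 0], 22], [[0, 0, 2.95], [0, 0, 0], 22]]}}

```text
clock: 23.15
tool_pos: [0.6055, 0.1244, 0.0634]
ee_rot: [[-0.989, 0.149, 0.002], [0.149, 0.989, 0.001], [-0.002, 0.001, -1.0]]
contact_force: [0.5, -0.4, -0.3]
finger_gap: 0.0269
gripper_force: 39.9
```

Run:
```python
from h import *
d=r.camera('wrist');s=r.observe();print(s['clock'],s['tool_pos'],s['contact_force'])
held(d);cv2.imwrite('pics/w_dr2.png',d['color'][:,:,::-1])
plan(((.605,.125,.0513),171.45))
```

```text
23.2 [0.60554023 0.12468088 0.06361142] [-0.97236513  0.22377174  0.11775471]
held n 6947 rect [-3.2 -0.2] [76.2 29.8] 2.5 x [-19.   33.9] z-slope deg 0.3 z at 0 7.8 zmed 6.6
shift [0.02, 0.01, 0.41] turn [0.01, 0.02, -0.0] -> [0.605 0.125 0.051] 171.45
```

View pics/w_dr2.png

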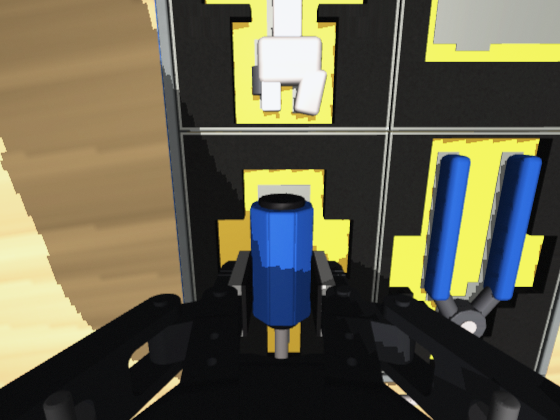

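Driver (252–313) sits centred over its cut-out (243–325), shaft in line with the narrow part at (282,340); the wrench and pliers nearby are seated. Lowering.

Request:
{"api": "play_rows", "payload": {"commands": [[[0.01, 0.01, 0.1], [0, 0, 0], 22], [[0.01, 0.01, 0.2], [0, 0, 0], 22], [[0.01, 0.01, 0.28], [0, 0, 0], 22], [[0.01, 0.01, 0.34], [0, 0, 0], 22], [[0.01, 0.01, 0.37], [0, 0, 0], 22], [[0.01, 0.01, 0.37], [0, 0, 0], 22], [[0.01, 0.01, 0.37], [0, 0, 0], 22]]}}

```text
clock: 23.78
tool_pos: [0.6045, 0.1252, 0.051]
ee_rot: [[-0.989, 0.148, 0.0], [0.148, 0.989, 0.0], [0.0, 0.0, -1.0]]
contact_force: [-0.2, 0.5, -0.7]
finger_gap: 0.0271
gripper_force: 40.0
```

Request:
{"api": "play_rows", "payload": {"commands": [[[0, 0, 0.03], [0, 0, 0], 22], [[0, 0, 0.06], [0, 0, 0], 22], [[0, 0, 0.06], [0, 0, 0], 22]]}}

```text
clock: 24.03
tool_pos: [0.6046, 0.1252, 0.0509]
ee_rot: [[-0.989, 0.149, 0.001], [0.149, 0.989, 0.0], [-0.001, 0.001, -1.0]]
contact_force: [-4.1, -0.7, 18.0]
finger_gap: 0.0266
gripper_force: 42.2
```

Firm contact with the floor (18 N); ease off slightly and release.

Request:
{"api": "play_rows", "payload": {"commands": [[[0, 0, -0.04], [0, 0, 0], 24], [[0, 0, -0.04], [0, 0, 0], 32], [[0, 0, -0.04], [0, 0, 0], 38], [[0, 0, -0.04], [0, 0, 0], 38], [[0, 0, -0.6], [0, 0, 0], 38], [[0, 0, -1.4], [0, 0, 0], 38], [[0, 0, -2.6], [0, 0, 0], 38], [[0, 0, -3.6], [0, 0, 0], 60], [[0, 0, -3.6], [0, 0, 0], 80], [[0, 0, -3.6], [0, 0, 0], 80]]}}

```text
clock: 24.87
tool_pos: [0.6054, 0.1253, 0.1588]
ee_rot: [[-0.989, 0.149, 0.003], [0.149, 0.989, 0.001], [-0.003, 0.002, -1.0]]
contact_force: [0.5, 0.3, -0.4]
finger_gap: 0.0726
gripper_force: 0.0
```

Run:
```python
from h import *
d=r.camera('wrist');s=r.observe();print(s['clock'],s['tool_pos'],s['contact_force'])
P=cloud(d);b=blue(d).astype(bool);X=P[b];X=X[(np.linalg.norm(X[:,:2]-[.598,.126],axis=1)<.042)]
print(len(X),np.round(np.percentile(X[:,2],[5,50,95]),4));
SP['driver']=(.042,-.0145,None);print(fit(d,'driver',near=(.598,.126),rad=.042))
for p in (96.3,186.3): plan(((.637,-.311,.16),p))
```

```text
24.9167 [0.60452416 0.12517127 0.15741208] [ 0.31201314  0.36866739 -0.82437297]
2370 [0.0385 0.0446 0.0465]
(array([0.6117, 0.1247]), -9.3, array([26.2, 56.7]), 2379)
shift [-3.23, -14.22, -0.09] turn [0.01, 0.0, 12.53] -> [ 0.637 -0.311  0.16 ] 96.3
shift [-3.23, -14.22, -0.09] turn [0.01, 0.01, -2.47] -> [ 0.637 -0.311  0.16 ] 186.3
```

Driver is seated (top 45 mm). Now the tape: locate the hook side in a crop.

Request:
{"api": "play_rows", "payload": {"commands": [[[-3.2, -14.2, -0.6], [0, 0, -2.2], 84], [[-3.2, -14.2, -0.6], [0, 0, -2.2], 84], [[-3.2, -14.2, -0.6], [0, 0, -2.2], 84], [[-3.2, -14.2, -0.6], [0, 0, -2.2], 84], [[-3.2, -14.2, -0.6], [0, 0, -2.2], 84], [[-3.2, -14.2, -0.6], [0, 0, -2.2], 84], [[-3.2, -14.2, -0.6], [0, 0, -2.2], 84], [[-3.2, -14.2, -0.6], [0, 0, -2.2], 84], [[-3.2, -14.2, -0.6], [0, 0, -2.2], 84], [[-3.2, -14.2, -0.6], [0, 0, -2.2], 84], [[-3.2, -14.2, -0.6], [0, 0, -2.2], 84], [[-3.2, -14.2, -0.6], [0, 0, -2.2], 84]]}}

```text
clock: 25.92
tool_pos: [0.634, -0.3178, 0.1727]
ee_rot: [[-0.997, -0.073, -0.003], [-0.073, 0.997, -0.002], [0.003, -0.002, -1.0]]
contact_force: [-0.5, -0.3, 0.6]
finger_gap: 0.0838
gripper_force: 0.0
```

Request:
{"api": "play_rows", "payload": {"commands": [[[0, 0, 0], [0, 0, 0], 84], [[0, 0, 0], [0, 0, 0], 84]]}}

```text
clock: 26.08
tool_pos: [0.6358, -0.3088, 0.1734]
ee_rot: [[-0.997, -0.082, -0.002], [-0.082, 0.997, 0.002], [0.002, 0.003, -1.0]]
contact_force: [0.3, 0.4, 0.5]
finger_gap: 0.0839
gripper_force: 0.0
```

Run:
```python
from h import *
d=r.camera('wrist');s=r.observe();print(s['clock'],s['tool_pos'],s['ee_rot'][:,0] if hasattr(s['ee_rot'],'shape') else s['ee_rot'])
print(fit(d,'tape'))
P=cloud(d);m=(P[...,2]>.024)&(P[...,2]<.034)&(np.hypot(P[...,0]-.637,P[...,1]+.311)<.055)
m=cv2.morphologyEx(m.astype(np.uint8),cv2.MORPH_OPEN,np.ones((3,3)))
X=P[m>0];print(cv2.minAreaRect((X[:,:2]*1000).astype(np.float32)),len(X))
# all things above table near tape
m2=(P[...,2]>.006)&(np.hypot(P[...,0]-.637,P[...,1]+.311)<.1);v,u=np.nonzero(m2);print(u.min(),u.max(),v.min(),v.max())
t=dict(np.load('w_tools.npz'))['color'][225:330,280:385,::-1]
im=np.hstack([cv2.resize(d['color'][:,:,::-1],None,fx=.9,fy=.9),cv2.resize(t,(290,378),interpolation=cv2.INTER_CUBIC)])
cv2.imwrite('pics/w_tape.png',im)
plan(((.637,-.311,.16),186.3))
```

```text
26.1333 [ 0.63611641 -0.30817509  0.1737764 ] [-0.99652115 -0.083329    0.00136889]
(array([ 0.6377, -0.3122]), -83.8, array([54.4, 57.3]), 2168)
((636.4608764648438, -312.1087646484375), (62.1523323059082, 61.182403564453125), 6.21632719039917) 4590
0 559 91 419
shift [-0.02, -0.1, 0.46] turn [0.02, -0.01, -0.25] -> [ 0.637 -0.311  0.16 ] 186.3
```

View pics/w_tape.png

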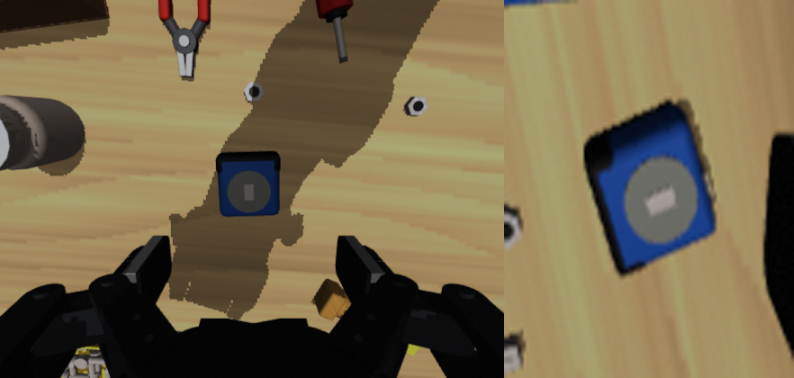

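Tape at (248,183), black bumper towards the robot; the crop shows the hook on its right edge (708,190), the world +x side. So the grip across y means jaws along world y, as the tool stands.

Request:
{"api": "play_rows", "payload": {"commands": [[[0, -0.13, 1.2], [0, 0, -0.23], 84], [[0, -0.13, 2.4], [0, 0, -0.23], 84], [[0, -0.13, 3.4], [0, 0, -0.23], 84], [[0, -0.13, 4.2], [0, 0, -0.23], 84], [[0, -0.13, 4.55], [0, 0, -0.23], 84], [[0, -0.13, 4.55], [0, 0, -0.23], 84], [[0, -0.13, 4.55], [0, 0, -0.23], 72], [[0, -0.13, 4.55], [0, 0, -0.23], 65], [[0, -0.13, 4.55], [0, 0, -0.23], 56], [[0, -0.13, 4.55], [0, 0, -0.23], 56], [[0, -0.13, 4.55], [0, 0, -0.23], 56], [[0, -0.13, 4.55], [0, 0, -0.23], 56]]}}

```text
clock: 27.13
tool_pos: [0.6377, -0.3144, 0.041]
ee_rot: [[-0.994, -0.105, 0.003], [-0.105, 0.994, -0.001], [-0.003, -0.001, -1.0]]
contact_force: [-0.8, 1.5, 7.5]
finger_gap: 0.0589
gripper_force: 43.9
```

Request:
{"api": "play_rows", "payload": {"commands": [[[0, 0, -0.6], [0, 0, 0], 56], [[0, 0, -1.6], [0, 0, 0], 56], [[0, 0, -2.6], [0, 0, 0], 56], [[0, 0, -3.6], [0, 0, 0], 56], [[0, 0, -4.3], [0, 0, 0], 56], [[0, 0, -4.3], [0, 0, 0], 56], [[0, 0, -4.3], [0, 0, 0], 56]]}}

```text
clock: 27.72
tool_pos: [0.6371, -0.3147, 0.17]
ee_rot: [[-0.994, -0.105, 0.004], [-0.105, 0.994, -0.001], [-0.003, -0.002, -1.0]]
contact_force: [-0.7, 0.0, -1.6]
finger_gap: 0.0588
gripper_force: 43.7
```

```bash
cat >> h.py <<'E'
def heldtape(d):
    s=r.observe();R=np.array(s['ee_rot']);p=np.array(s['tool_pos'])
    P=cloud(d);L=(P-p)@R*1e3
    m=(abs(L[...,0])<48)&(abs(L[...,1])<30)&(L[...,2]>-15)&(L[...,2]<45)&((np.nan_to_num(P[...,2]))>.05)
    b=blue(d).astype(bool)&m;X=L[b]
    zt=np.median(X[:,2]);q=L[m];q=q[abs(q[:,2]-zt)<3]
    print('top z in tool',round(zt,1),'x',np.round(np.percentile(q[:,0],[0.5,99.5]),1),'slope',np.round(np.degrees(np.polyfit(X[:,0],X[:,2],1)[0]),2),len(X))
E
python3 - <<'E'
from h import *
d=r.camera('wrist');s=r.observe();print(s['clock'],s['tool_pos'],s['finger_gap'],s['gripper_force'])
heldtape(d)
for p in (171.45,): plan(((.4882,.2466,.16),p))
E
```

```text
27.7667 [ 0.63634886 -0.31437014  0.16838103] 0.05860612278670901 43.727463483810425
top z in tool 10.8 x [-28.8  30.8] slope -0.6 6813
shift [2.95, 19.11, 0.27] turn [-0.0, 0.01, 2.43] -> [0.488 0.247 0.16 ] 171.45
```

Request:
{"api": "play_rows", "payload": {"commands": [[[2.9, 19.1, 0.2], [0, 0, 2.43], 56], [[2.9, 19.1, 0.2], [0, 0, 2.43], 56], [[2.9, 19.1, 0.2], [0, 0, 2.43], 56], [[2.9, 19.1, 0.2], [0, 0, 2.43], 56], [[2.9, 19.1, 0.2], [0, 0, 2.43], 56], [[2.9, 19.1, 0.2], [0, 0, 2.43], 56], [[2.9, 19.1, 0.2], [0, 0, 2.43], 56], [[2.9, 19.1, 0.2], [0, 0, 2.43], 56], [[2.9, 19.1, 0.2], [0, 0, 2.43], 56], [[2.9, 19.1, 0.2], [0, 0, 2.43], 56], [[2.9, 19.1, 0.2], [0, 0, 2.43], 56], [[2.9, 19.1, 0.2], [0, 0, 2.43], 56]]}}

```text
clock: 28.77
tool_pos: [0.5083, 0.1708, 0.1615]
ee_rot: [[-0.989, 0.149, -0.002], [0.149, 0.989, -0.001], [0.002, -0.001, -1.0]]
contact_force: [0.4, 0.6, -1.1]
finger_gap: 0.0586
gripper_force: 43.7
```

Run:
```python
from h import *
s=r.observe();print(s['clock'],s['tool_pos'],s['finger_gap'])
plan(((.4892,.2465,.16),171.45))
```

```text
28.7667 [0.50833304 0.17083383 0.16149928] 0.05862147328990207
shift [1.01, 2.4, 0.05] turn [-0.01, -0.02, 0.0] -> [0.489 0.246 0.16 ] 171.45
```

Request:
{"api": "play_rows", "payload": {"commands": [[[0.5, 1.1, 0], [0, 0, 0], 56], [[0.9, 2.1, 0], [0, 0, 0], 56], [[0.9, 2.1, 0.5], [0, 0, 0], 56], [[0.9, 2.1, 1.2], [0, 0, 0], 56], [[0.9, 2.1, 1.6], [0, 0, 0], 56], [[0.9, 2.1, 1.6], [0, 0, 0], 56], [[0.9, 2.1, 1.6], [0, 0, 0], 56], [[0.9, 2.1, 1.6], [0, 0, 0], 56]]}}

```text
clock: 29.43
tool_pos: [0.4925, 0.2355, 0.1146]
ee_rot: [[-0.989, 0.149, -0.0], [0.149, 0.989, -0.0], [0.0, -0.0, -1.0]]
contact_force: [0.1, -0.7, -0.2]
finger_gap: 0.0583
gripper_force: 43.7
```

Run:
```python
from h import *
d=r.camera('wrist');s=r.observe();print(s['clock'],s['tool_pos'],s['finger_gap'])
heldtape(d)
plan(((.4892,.2465,.068),171.45),((.4892,.2465,.058),171.45))
```

```text
29.4833 [0.49274073 0.23552151 0.11499845] 0.0584323423454906
top z in tool 12.8 x [-27.5  32. ] slope -0.88 6955
shift [0.17, 0.34, 1.57] turn [0.0, 0.0, -0.0] -> [0.489 0.246 0.068] 171.45
shift [0.17, 0.34, 1.9] turn [0.0, 0.0, -0.0] -> [0.489 0.246 0.058] 171.45
```

Request:
{"api": "play_rows", "payload": {"commands": [[[0.15, 0.34, 0.5], [0, 0, 0], 56], [[0.15, 0.34, 1.2], [0, 0, 0], 56], [[0.15, 0.34, 1.6], [0, 0, 0], 56], [[0.15, 0.34, 1.65], [0, 0, 0], 56], [[0.15, 0.34, 1.65], [0, 0, 0], 56], [[0.15, 0.34, 1.65], [0, 0, 0], 56]]}}

```text
clock: 29.98
tool_pos: [0.4901, 0.2464, 0.066]
ee_rot: [[-0.989, 0.149, 0.001], [0.149, 0.989, 0.001], [-0.001, 0.001, -1.0]]
contact_force: [0.4, 0.2, -2.1]
finger_gap: 0.0586
gripper_force: 43.7
```

Run:
```python
from h import *
d=r.camera('wrist');s=r.observe();print(s['clock'],s['tool_pos'],s['contact_force'])
heldtape(d);cv2.imwrite('pics/w_tp2.png',d['color'][:,:,::-1])
plan(((.4899,.2464,.0588),171.45))
```

```text
30.0333 [0.49019798 0.24647769 0.06616759] [-0.03181552  0.13618565 -0.97821396]
top z in tool 12.5 x [-27.6  31.9] slope -0.81 6900
shift [0.01, -0.0, 0.25] turn [0.01, 0.01, -0.0] -> [0.49  0.246 0.059] 171.45
```

View pics/w_tp2.png

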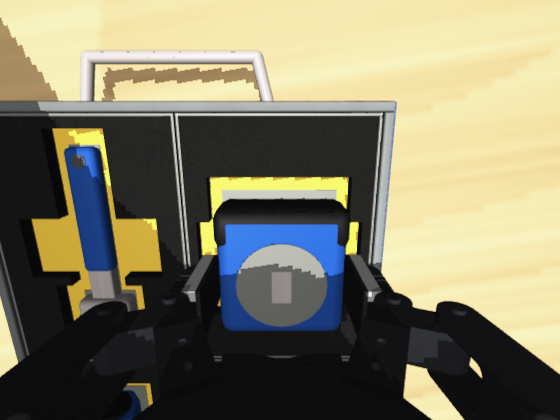

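Tape (215–348) is centred over its square (208–350); lowering.

Request:
{"api": "play_rows", "payload": {"commands": [[[0.01, 0, 0.08], [0, 0, 0], 56], [[0.01, 0, 0.14], [0, 0, 0], 56], [[0.01, 0, 0.19], [0, 0, 0], 56], [[0.01, 0, 0.22], [0, 0, 0], 56], [[0.01, 0, 0.22], [0, 0, 0], 56], [[0.01, 0, 0.22], [0, 0, 0], 56]]}}

```text
clock: 30.53
tool_pos: [0.4893, 0.2465, 0.0585]
ee_rot: [[-0.989, 0.148, 0.0], [0.148, 0.989, 0.0], [0.0, 0.0, -1.0]]
contact_force: [-0.1, -0.8, -2.0]
finger_gap: 0.0585
gripper_force: 43.7
```

Request:
{"api": "play_rows", "payload": {"commands": [[[0, 0, 0.03], [0, 0, 0], 56], [[0, 0, 0.03], [0, 0, 0], 56], [[0, 0, 0.03], [0, 0, 0], 56]]}}

```text
clock: 30.78
tool_pos: [0.4893, 0.2466, 0.0579]
ee_rot: [[-0.989, 0.149, 0.0], [0.149, 0.989, 0.0], [-0.0, 0.0, -1.0]]
contact_force: [-0.9, -0.3, 5.2]
finger_gap: 0.0587
gripper_force: 44.3
```

Request:
{"api": "play_rows", "payload": {"commands": [[[0, 0, 0], [0, 0, 0], 62], [[0, 0, 0], [0, 0, 0], 68], [[0, 0, 0], [0, 0, 0], 76], [[0, 0, 0], [0, 0, 0], 76], [[0, 0, -0.5], [0, 0, 0], 76], [[0, 0, -1.5], [0, 0, 0], 76], [[0, 0, -2.7], [0, 0, 0], 76], [[0, 0, -4], [0, 0, 0], 76], [[0, 0, -5], [0, 0, 0], 76], [[0, 0, -6], [0, 0, 0], 76], [[0, 0, -6], [0, 0, 0], 76]]}}

```text
clock: 31.7
tool_pos: [0.4913, 0.2474, 0.2431]
ee_rot: [[-0.989, 0.149, 0.007], [0.149, 0.989, 0.005], [-0.006, 0.006, -1.0]]
contact_force: [1.0, 0.9, -0.5]
finger_gap: 0.0758
gripper_force: 0.0
```

Request:
{"api": "play_rows", "payload": {"commands": [[[1.5, -2, -3], [0, 0, 0], 76], [[1.5, -2, -3], [0, 0, 0], 76], [[1.5, -2, -3], [0, 0, 0], 76], [[1.5, -2, -3], [0, 0, 0], 76], [[1.5, -2, -3], [0, 0, 0], 76], [[1.5, -2, -3], [0, 0, 0], 76]]}}

```text
clock: 32.2
tool_pos: [0.4359, 0.1941, 0.3272]
ee_rot: [[-0.989, 0.148, 0.0], [0.148, 0.989, 0.001], [-0.0, 0.001, -1.0]]
contact_force: [0.9, 0.1, 0.2]
finger_gap: 0.0763
gripper_force: 0.0
```

Run:
```python
from h import *
d=r.camera('wrist');s=r.observe();print(s['clock'],s['tool_pos'],s['contact_force'])
P=cloud(d)
for n,c,rad in [('wrench',(.451,.149),.03),('pliers',(.607,.228),.05),('driver',(.598,.126),.035),('tape',(.488,.2466),.03)]:
    X=P[blue(d)>0];X=X[np.linalg.norm(X[:,:2]-c,axis=1)<rad];print(n,len(X),np.round(np.percentile(X[:,2],[10,50,90]),4) if len(X) else '')
cv2.imwrite('pics/fin.png',d['color'][:,:,::-1])
```

```text
32.25 [0.43590511 0.19424134 0.32662567] [ 0.15903186  0.73087097 -0.0573919 ]
wrench 456 [0.0253 0.0266 0.0277]
pliers 645 [0.0266 0.0314 0.0326]
driver 658 [0.0387 0.0442 0.0463]
tape 737 [0.0441 0.0456 0.0467]
```

View pics/fin.png

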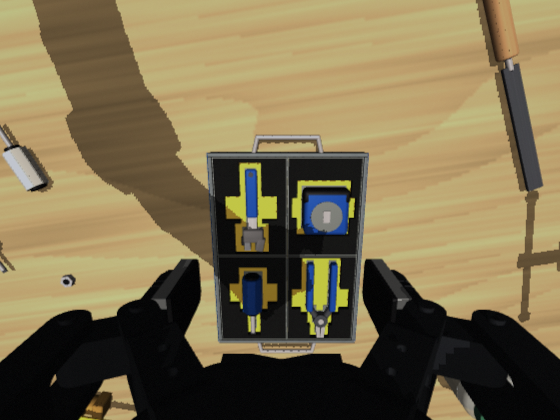

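All four are in their own cut-outs: wrench (252,205), tape (326,213), driver (252,300), pliers (321,297). Their measured top heights match seated tools.

```bash
python3 -c "
from cell import r
print(r.job_done())"
```

```text
the job is handed in; nothing more can be done
None
```

The blue wrench, pliers, stubby screwdriver and tape measure each lie on the floor of their own cut-out. None was dropped, the red tools were not touched, and the job was handed in at about 32 s of the 102 s limit.

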